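Change the exhibit carriers in the copy-stand magazine

TASK

Turn the magazine's lock collar to its open mark, pull out the finished carriers that sit in the magazine and lay them flat, rib up, side by side in the white tray, and slide every new carrier lying on the table fully home into a slot of its own, flush with the mouth and with its handle outside. When all are in, turn the collar to its locked mark and let go; do not disturb the lens, the jar or the photo scale.

Things in the scene. Friction and masses are not known exactly. Their poses are not given: they have to be found in the camera images.
- rack: magazine, fixed on the table: aluminium deck 6 mm high, 288 mm wide (y), reaching 95 mm before (-x) the slot mouths; behind them a black housing 72 mm deep, roof underside 16.5 and top 22.5 mm above the table, over four slots side by side; the lock collar stands on the roof. Origin: on the table under the middle of the line of mouths; x runs into the slots, z up
- latch (a point): middle of the steel latch bar across the front, 2 to 12 mm before the mouths, 20 to 27 mm above the table, driven by the collar; axes as the magazine's. Four pins, 12 mm in diameter, hang from it: locked, one stands before each slot and keeps carriers in or out; open (bar shifted 16 mm to -y), they stand before the walls, leaving 56 mm free
- slot1 (a point): middle of the mouth of slot 1, on the deck (slot 1 at the -y end, pitch 68 mm); axes as the magazine's. Slot 52 mm wide, 10.5 mm high and 61 mm deep, its side walls rounded at the mouth. A carrier fully home has its slab's centre 30 mm inside the mouth, rear edge flush with the mouth, tongue and rib outside
- slot2 (a point): middle of the mouth of slot 2, on the deck (slot 1 at the -y end, pitch 68 mm); axes as the magazine's. Slot 52 mm wide, 10.5 mm high and 61 mm deep, its side walls rounded at the mouth. A carrier fully home has its slab's centre 30 mm inside the mouth, rear edge flush with the mouth, tongue and rib outside
- slot3 (a point): middle of the mouth of slot 3, on the deck (slot 1 at the -y end, pitch 68 mm); axes as the magazine's. Slot 52 mm wide, 10.5 mm high and 61 mm deep, its side walls rounded at the mouth. A carrier fully home has its slab's centre 30 mm inside the mouth, rear edge flush with the mouth, tongue and rib outside
- slot4 (a point): middle of the mouth of slot 4, on the deck (slot 1 at the -y end, pitch 68 mm); axes as the magazine's. Slot 52 mm wide, 10.5 mm high and 61 mm deep, its side walls rounded at the mouth. A carrier fully home has its slab's centre 30 mm inside the mouth, rear edge flush with the mouth, tongue and rib outside
- collar_axis (a point): on the axis of the lock collar, at the roof (the collar's foot); axes as the magazine's. The aluminium collar is 54 mm in diameter and rises 28 mm above this point; one lug, 10 mm wide and 7 to 19 mm above this point, sticks out to 40 mm from the axis. It turns about the vertical
- collar (a joint): turn of the lock collar in rad, growing anticlockwise seen from above: 0 = stop at the open mark (one white line on the roof), 1.2 = stop at the locked mark (two white lines). The lug points along the magazine's -x axis at 0.6, i.e. in direction pi - 0.6 + value from the magazine's x axis. Stays where it is left
- new1: new carrier 1 (may be absent), lying on the table: grey slab 60 (x) by 50 (y) by 8 mm, leading corners (+x) rounded; behind it (-x) a tongue 16 mm wide, 8 thick, 44 long with a black upright rib as handle: 12 mm thick (y), 26 long (x), top 36 mm above the underside. Origin: centre of the slab's underside, z up; the rib's middle is 61 mm from it along -x. About 0.1 kg
- new2: new carrier 2 (may be absent), lying on the table: grey slab 60 (x) by 50 (y) by 8 mm, leading corners (+x) rounded; behind it (-x) a tongue 16 mm wide, 8 thick, 44 long with a black upright rib as handle: 12 mm thick (y), 26 long (x), top 36 mm above the underside. Origin: centre of the slab's underside, z up; the rib's middle is 61 mm from it along -x. About 0.1 kg
- new3: new carrier 3 (may be absent), lying on the table: grey slab 60 (x) by 50 (y) by 8 mm, leading corners (+x) rounded; behind it (-x) a tongue 16 mm wide, 8 thick, 44 long with a black upright rib as handle: 12 mm thick (y), 26 long (x), top 36 mm above the underside. Origin: centre of the slab's underside, z up; the rib's middle is 61 mm from it along -x. About 0.1 kg
- new4: new carrier 4 (may be absent), lying on the table: grey slab 60 (x) by 50 (y) by 8 mm, leading corners (+x) rounded; behind it (-x) a tongue 16 mm wide, 8 thick, 44 long with a black upright rib as handle: 12 mm thick (y), 26 long (x), top 36 mm above the underside. Origin: centre of the slab's underside, z up; the rib's middle is 61 mm from it along -x. About 0.1 kg
- old1: finished carrier 1 (may be absent), at the start in slot 1 of the magazine: grey slab 60 (x) by 50 (y) by 8 mm, leading corners (+x) rounded; behind it (-x) a tongue 16 mm wide, 8 thick, 44 long with a black upright rib as handle: 12 mm thick (y), 26 long (x), top 36 mm above the underside. Origin: centre of the slab's underside, z up; the rib's middle is 61 mm from it along -x. About 0.1 kg
- old2: finished carrier 2 (may be absent), at the start in slot 2 of the magazine: grey slab 60 (x) by 50 (y) by 8 mm, leading corners (+x) rounded; behind it (-x) a tongue 16 mm wide, 8 thick, 44 long with a black upright rib as handle: 12 mm thick (y), 26 long (x), top 36 mm above the underside. Origin: centre of the slab's underside, z up; the rib's middle is 61 mm from it along -x. About 0.1 kg
- old3: finished carrier 3 (may be absent), at the start in slot 3 of the magazine: grey slab 60 (x) by 50 (y) by 8 mm, leading corners (+x) rounded; behind it (-x) a tongue 16 mm wide, 8 thick, 44 long with a black upright rib as handle: 12 mm thick (y), 26 long (x), top 36 mm above the underside. Origin: centre of the slab's underside, z up; the rib's middle is 61 mm from it along -x. About 0.1 kg
- old4: finished carrier 4 (may be absent), at the start in slot 4 of the magazine: grey slab 60 (x) by 50 (y) by 8 mm, leading corners (+x) rounded; behind it (-x) a tongue 16 mm wide, 8 thick, 44 long with a black upright rib as handle: 12 mm thick (y), 26 long (x), top 36 mm above the underside. Origin: centre of the slab's underside, z up; the rib's middle is 61 mm from it along -x. About 0.1 kg
- tray: white open tray, fixed on the table, 155 (x) by 200 (y) mm outside, 25 mm high, walls and floor 5 mm. Origin: centre of its underside, z up
- lens: camera lens standing on the table, 72 mm in diameter, 85 mm tall; not part of the job. Origin: centre of its underside
- jar: closed jar, 60 mm in diameter, 80 mm tall; not part of the job. Origin: centre of its underside
- scale: L-shaped photo scale, 8 mm thick, legs 130 mm (along its x) and 115 mm, lying flat; not part of the job. Origin: centre of the longer leg's underside
Not all that is in view belongs to the job. What is shaped like the new1 but yellow is not meant.

How it is judged (in metres and radians):
On the way, in this order (a step that is already met when the one before it is completed fails the run):
1. the collar is at its open mark (value of joint collar below 0.12 rad), for 0.2 s.
2. finished carriers lie in the tray and new carriers are home in the slots, the collar still open (x of each of new1, new2, new3, new4 in the frame of rack above 0.026 m and z of new1 in the frame of rack between 0 and 0.013 m and y of new1 in the frame of rack between -0.125 and 0.125 m and angle between the x axis of each of new1, new2, new3, new4 and the x axis of rack, either way round below 0.08 rad and z of new2 in the frame of rack between 0 and 0.013 m and y of new2 in the frame of rack between -0.125 and 0.125 m and z of new3 in the frame of rack between 0 and 0.013 m and y of new3 in the frame of rack between -0.125 and 0.125 m and z of new4 in the frame of rack between 0 and 0.013 m and y of new4 in the frame of rack between -0.125 and 0.125 m and x of old1 in the frame of tray between -0.075 and 0.075 m and y of old1 in the frame of tray between -0.095 and 0.095 m and z of each of old1, old2, old3, old4 in the frame of tray below 0.011 m and angle between each of old1, old2, old3, old4's own z axis and vertical below 0.12 rad and x of old2 in the frame of tray between -0.075 and 0.075 m and y of old2 in the frame of tray between -0.095 and 0.095 m and x of old3 in the frame of tray between -0.075 and 0.075 m and y of old3 in the frame of tray between -0.095 and 0.095 m and x of old4 in the frame of tray between -0.075 and 0.075 m and y of old4 in the frame of tray between -0.095 and 0.095 m and value of joint collar below 0.4 rad), for 0.2 s.
At the end, for the whole second after the job is handed in: every new carrier is in a slot, at most 4 mm short of flush; every finished carrier lies flat on the tray's floor; the collar is within 0.1 rad of its locked stop; all at rest (x of each of new1, new2, new3, new4 in the frame of rack above 0.026 m and z of new1 in the frame of rack between 0 and 0.013 m and y of new1 in the frame of rack between -0.125 and 0.125 m and angle between the x axis of each of new1, new2, new3, new4 and the x axis of rack, either way round below 0.08 rad and z of new2 in the frame of rack between 0 and 0.013 m and y of new2 in the frame of rack between -0.125 and 0.125 m and z of new3 in the frame of rack between 0 and 0.013 m and y of new3 in the frame of rack between -0.125 and 0.125 m and z of new4 in the frame of rack between 0 and 0.013 m and y of new4 in the frame of rack between -0.125 and 0.125 m and x of old1 in the frame of tray between -0.075 and 0.075 m and y of old1 in the frame of tray between -0.095 and 0.095 m and z of each of old1, old2, old3, old4 in the frame of tray below 0.011 m and angle between each of old1, old2, old3, old4's own z axis and vertical below 0.12 rad and x of old2 in the frame of tray between -0.075 and 0.075 m and y of old2 in the frame of tray between -0.095 and 0.095 m and x of old3 in the frame of tray between -0.075 and 0.075 m and y of old3 in the frame of tray between -0.095 and 0.095 m and x of old4 in the frame of tray between -0.075 and 0.075 m and y of old4 in the frame of tray between -0.095 and 0.095 m and linear speed of each of new1, new2, new3, new4, old1, old2, old3, old4 below 0.02 m/s and value of joint collar above 1.1 rad); the robot touches nothing.
It fails at once if the lens is moved by more than 2 cm (distance of lens from where it was at the start of the episode above 0.02 m).
It fails at once if the jar is moved by more than 2 cm (distance of jar from where it was at the start of the episode above 0.02 m).
It fails at once if the scale is moved by more than 2 cm (distance of scale from where it was at the start of the episode above 0.02 m).
Of new1, new2, new3, new4 only 3 to 4 are there at a start; the rules pass over those that are not, and their reading is None.
Of old1, old2, old3, old4 only 2 to 3 are there at a start; the rules pass over those that are not, and their reading is None.
At some moment in a run one of new1, new2, new3, new4 may be knocked a few centimetres aside while the robot is not near it.
Once in a run the grip may slacken for a moment while it holds something.
It also fails if it takes over 192 s, if anything falls off the work surface, if the arm or the gripper's body presses on something with over 40 N, if the wrist force passes 120 N, or if a joint passes its speed limit or range.

ROBOT

A 6-joint arm with a two-finger parallel gripper is mounted at the origin on the work surface. World frame = base frame: x ahead of the robot, y to its left, z up, the work surface at z = 0. Lengths are in mm, angles in rad, forces in N, time in s.
With the tool pointing down it reaches from about 300 to 775 mm from the base axis. Payload 14.6 kg.
Tool frame: the origin (TCP) lies midway between the tips of the shut fingers; the grasp point (between the pads) lies 19 mm behind it (manip.grasp_offset is the distance from the TCP to the grasp point, in mm); z points along the fingers, y is the line along which they close (so a half turn about z gives the same grasp; the last joint's range is limited). The gripper opens to 94 mm and grips with 3 to 60 N. Pads are 16 mm wide; open, the fingers measure 119 mm over their backs; the gripper's body (75 mm by 177 mm) begins 78 mm behind the grasp point.
Start: joints at [1.238, 0.3, 1.521, -0, 1.321, -0.067], TCP at [144.472, 530.676, 205.446] pointing down, gripper open.
Joint ranges: [-3.03, 3.03], [-0.79, 2.21], [0.23, 2.52], [-1.04, 4.18], [0, 3.07], [-2.55, 2.55]. Speed limits (rad/s): [2.22, 2.22, 2.57, 3.14, 3.14, 3.14].

INTERFACE

Orientations are given as [roll, pitch, yaw] about the fixed x, y, z axes, in that order (R = Rz(yaw) Ry(pitch) Rx(roll)).
In Python, from cell import manip, viewer gives the robot as it stands. The module is installed in compiled form; this text tells all that it offers.
- The arm moves only by the tool move_arm, never from a script. Its argument "moves" is a list of rows, each a list of 4 numbers: the shift along the tool's x, y, z in m, then the turn about the tool's z in rad. A call has 1 to 12 rows; each row is the pose to reach, as a shift and turn from the pose commanded when the call began, along the tool's axes at that moment; what a row does not reach only later rows make up. A row lasts 1/10 s, in which the tool goes at most 50 mm and 8.59 degrees, less where a joint would pass 70% of its speed; a pose out of reach is approached as far as the arm can. A call with a gripper value outside its range is refused whole. "jaw" is the finger opening in m, from 0 to 0.094, set as the call begins (left out, the last holds). The fingers move at their own pace and stop on an object; "squeeze" is the grip in N (left out, the last holds). Time passes only in rows, so rows that repeat a pose let the fingers close. It gives the time, the measured TCP pose, the force, the opening and the grip force at its end, in the units of the state.
- manip.read_state(): the state, without advancing time (a new reading comes with each control period).
- viewer.camera(name): name is "side" or "top" or "wrist"; returns a dict with "frame" (400x640x3 uint8, blue, green, red), "z_map" (400x640 float32, mm along the optical axis (not along the pixel's ray), 0 where there is no reading), "fx", "fy", "cx", "cy" (pixels), "origin" and "orientation" of the camera in the world. Camera axes: x right, y down, z forward; pixel columns grow to the right and rows downward; lengths in mm; the calibration is good to about 2 mm. A picture is of the moment at which its call begins.
- manip.sign_off(): hands the job in; it is judged then, once.
The state is a dict: "clock": time; "joints": joint angles; "qd": joint speeds; "effort": joint torques, N m; "eef_pos": TCP position; "eef_rot": TCP orientation; "wrist_force": force on the tool from outside, world axes, zero at the start; "moment": the same for the moment, N m; "finger_gap": finger opening in mm; "finger_force": force on a finger pad.
Only numpy, scipy, OpenCV 4.12 (cv2) and the standard library are available. Lean on these libraries where they do the work, as an engineer would, in place of code of your own. Each camera call takes 0.05 s, during which the arm holds its last target. There are 200 camera calls.

## Working session

There is one attempt and no reset: what is moved stays moved. The work goes in short steps, Python scripts to look and compute and a tool call to move; the robot and the scene stay as the last step left them, time stands still between calls to the robot, and variables do not carry over. Pictures are saved under pics/ and viewed, at most 14 in all, crops included, and the job is handed in when it is done.

Besides the shell and the picture viewer there is one more tool, called after ">>>" as name(argument=value, ...), one argument or row to a line, values as JSON. move_arm: Moves the arm, as the interface text tells. Its arguments: {"type":"object","properties":{"moves":{"type":"array"},"jaw":{"type":"number"},"squeeze":{"type":"number"}},"required":["moves"]}

```bash
mkdir -p pics; cat > h.py <<'E'
import numpy as np, cv2
from cell import manip, viewer
from scipy.spatial.transform import Rotation as R
def rot(o):
    o=np.array(o,float)
    return o if o.shape==(3,3) else (R.from_quat(o).as_matrix() if o.size==4 else R.from_euler('xyz',o).as_matrix())
def cloud(c):
    z=c['z_map'];v,u=np.mgrid[:z.shape[0],:z.shape[1]]
    p=np.dstack([(u-c['cx'])/c['fx']*z,(v-c['cy'])/c['fy']*z,z])
    w=p@rot(c['orientation']).T+np.array(c['origin']); w[z==0]=np.nan
    return w
def ray(c,u,v,h):
    d=rot(c['orientation'])@np.array([(u-c['cx'])/c['fx'],(v-c['cy'])/c['fy'],1])
    o=np.array(c['origin']); return o+d*(h-o[2])/d[2]
def proj(c,p):
    q=rot(c['orientation']).T@(np.array(p)-np.array(c['origin'])); return q[0]/q[2]*c['fx']+c['cx'],q[1]/q[2]*c['fy']+c['cy']
E
python3 - <<'E'
from h import *
print(manip.read_state())
for n in ['top','side','wrist']:
    c=viewer.camera(n);cv2.imwrite(f'pics/{n}0.png',c['frame']);np.save(f'{n}0.npy',c,allow_pickle=True)
    print(n,c['origin'],c['orientation'],c['fx'],c['cx'],c['cy'])
E
```

```text
{'clock': 0.0, 'joints': array([ 1.23842780e+00,  3.00510409e-01,  1.52158778e+00,  2.97720157e-05,
        1.32068859e+00, -6.65863042e-02]), 'qd': array([-1.78859728e-03,  5.34996634e-04,  3.23213594e-05,  1.04140218e-03,
        5.54822444e-04,  3.48935150e-04]), 'effort': array([ 2.30516940e-03, -5.31812489e+01, -3.52731156e+01,  7.08895829e-02,
        2.45453732e-02, -1.42888407e-04]), 'eef_pos': array([144.36725806, 530.44210923, 204.8619323 ]), 'eef_rot': array([-3.14040309e+00, -1.08226649e-04,  2.87580298e+00]), 'wrist_force': array([ 0.49834407, -0.76207889, -1.05254957]), 'moment': array([-0.03870248,  0.02667327, -0.02097316]), 'finger_force': 0.0, 'finger_gap': 93.87990611556427}
top [ 395.18873056  -70.01892694 1305.74273099] [-3.01989094 -0.00762667 -1.54378742] 430.57237989917456 318.1009373081558 204.72071386680025
side [ 511.74733312 -996.0463175   581.25800625] [-2.10158698 -0.02389527  0.00575676] 371.1165621444629 317.24463358643976 205.60249130764095
wrist [ 74.08140604 548.59462974 384.23247583] [2.88911211e+00 4.98057841e-04 1.30597281e+00] 298.2044493920954 320.9351027348824 198.90439407079336
```

View pics/top0.png

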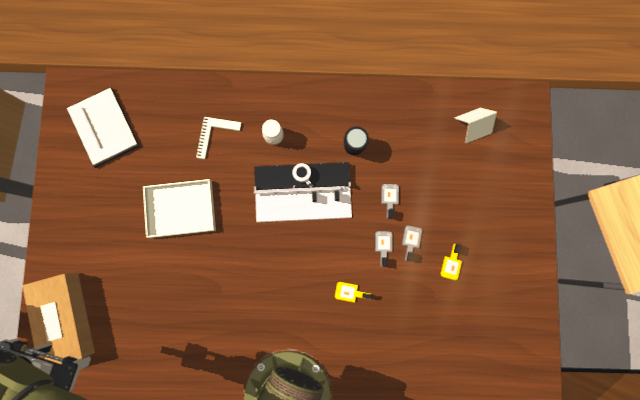

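View pics/side0.png

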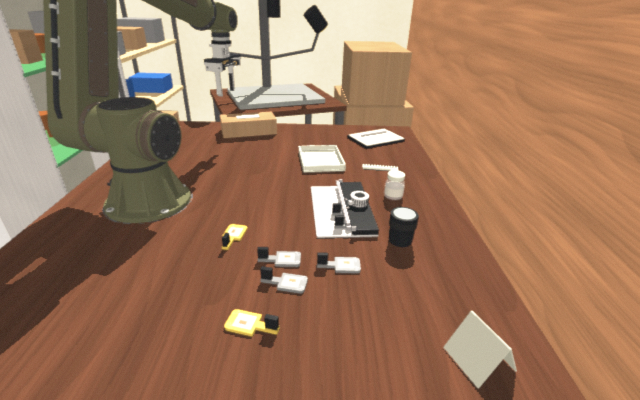

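The top view shows the magazine at (303,190), the tray at (180,208), and three grey carriers at (390,195), (384,243) and (412,238). The yellow look-alikes are at (348,292) and (452,265). Two finished carriers have their ribs at about (319,197) and (342,196). The lens is at (356,140), the jar at (272,132) and the scale at (215,130). The side view agrees. Next is one close crop to check the choice, with measurements.

```bash
python3 - <<'E'
from h import *
c=np.load('top0.npy',allow_pickle=True).item();f=c['frame']
cr=cv2.resize(f[150:290,240:440],None,fx=4,fy=4,interpolation=cv2.INTER_CUBIC);cv2.imwrite('pics/crop1.png',cr)
w=cloud(c)
def at(u,v): return np.round(w[v,u],1)
for n,p in dict(table=(300,260),deck=(275,208),roof=(270,172),collar=(302,166),tray=(180,208),rib1=(342,196),n1=(390,190),n2=(384,239),n3=(413,233)).items(): print(n,at(*p))
s=np.load('side0.npy',allow_pickle=True).item()
# white tray outline from depth/colour
hsv=cv2.cvtColor(f,cv2.COLOR_BGR2HSV)
m=((hsv[...,1]<70)&(hsv[...,2]>150)).astype(np.uint8)
for k in cv2.findContours(m,cv2.RETR_EXTERNAL,cv2.CHAIN_APPROX_NONE)[0]:
    if cv2.contourArea(k)>100:
        r=cv2.minAreaRect(k);print(np.round(r[0]),np.round(r[1]),round(r[2],1),cv2.contourArea(k))
E
```

```text
table [386.2 -25.7  -3.2]
deck [540.6  54.9   6.5]
roof [647.7  72.6  24.1]
collar [662.3 -24.7  55.4]
tray [533.1 343.7   2.3]
rib1 [ 583.4 -147.9    4.4]
n1 [ 604.8 -293.1   12.2]
n2 [ 455.7 -276.7    8.5]
n3 [ 476.3 -364.6    6.1]
[ 51. 321.] [37. 15.] 78.7 485.0
[632. 334.] [69. 13.] 90.0 691.0
[347. 292.] [12. 11.] 11.3 119.0
[451. 267.] [11. 12.] 14.0 114.5
[ 12. 297.] [86. 24.] 90.0 1665.5
[383. 244.] [26. 16.] 90.0 328.5
[411. 239.] [17. 26.] 9.5 332.5
[ 14. 234.] [29. 24.] 4.1 573.0
[390. 196.] [25. 16.] 90.0 306.0
[303. 202.] [36. 96.] 87.6 2941.5
[178. 208.] [52. 69.] 83.7 3380.5
[301. 174.] [21. 18.] 90.0 259.5
[596. 169.] [87. 14.] 6.8 947.0
[356. 138.] [17. 18.] 90.0 254.5
[271. 130.] [22. 19.] 78.7 321.5
[218. 140.] [37. 43.] 11.3 498.5
[478. 123.] [27. 39.] 68.7 715.5
[23. 97.] [39. 11.] 7.1 259.0
[101. 126.] [63. 49.] 65.0 2962.0
```

View pics/crop1.png

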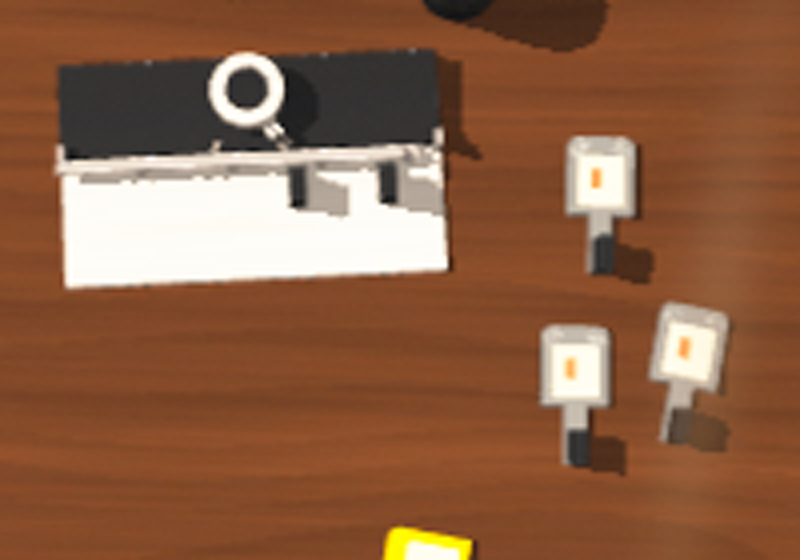

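The crop confirms three grey new carriers with black ribs. The nearest yellow one is rejected. The finished carriers' ribs are at crop (298,187) and (388,183), so they sit in slots 2 and 1. The collar lug points to the lower right, so it is locked. Next I move the wrist camera over for precise measurements.

>>> move_arm(
  moves=[
    [-0.575, -0.529, 0.005, -0.266],
    [-0.575, -0.529, 0.005, -0.266],
    [-0.575, -0.529, 0.005, -0.266],
    [-0.575, -0.529, 0.005, -0.266],
    [-0.575, -0.529, 0.005, -0.266],
    [-0.575, -0.529, 0.005, -0.266],
    [-0.575, -0.529, 0.005, -0.266],
    [-0.575, -0.529, 0.005, -0.266],
    [-0.575, -0.529, 0.005, -0.266],
    [-0.575, -0.529, 0.005, -0.266],
    [-0.575, -0.529, 0.005, -0.266],
    [-0.575, -0.529, 0.005, -0.266],
  ],
)

```text
clock: 1.35
eef_pos: [463.8, 21.6, 201.6]
eef_rot: [3.142, 0.0, 3.141]
wrist_force: [0.9, -0.3, 0.3]
finger_gap: 93.9
finger_force: 0.0
```

```bash
cat >> h.py <<'E'
def go(x,y,z,yaw=None):
    s=manip.read_state();p=s['eef_pos'];a=s['eef_rot'][2]; q=a if yaw is None else yaw
    dx,dy,dz=np.array([x,y,z])-p
    t=-((q-a+np.pi)%(2*np.pi)-np.pi)
    print('from',np.round(p,1),round(a,4),'row',np.round([(np.cos(a)*dx+np.sin(a)*dy)/1e3,(np.sin(a)*dx-np.cos(a)*dy)/1e3,-dz/1e3,t],4),'j6',round(s['joints'][5],2),'gap',round(s['finger_gap'],1),'F',np.round(s['wrist_force'],1),'t',round(s['clock'],1))
E
python3 -c "
from h import *
go(560,-130,200,np.pi)"
```

```text
from [463.8  21.6 201.6] 3.1415 row [-9.620e-02 -1.516e-01  1.600e-03 -1.000e-04] j6 -1.6 gap 93.9 F [ 0.9 -0.3  0.3] t 1.4
```

>>> move_arm(
  moves=[
    [-0.096, -0.151, 0.002, 0],
    [-0.096, -0.151, 0.002, 0],
    [-0.096, -0.151, 0.002, 0],
    [-0.096, -0.151, 0.002, 0],
    [-0.096, -0.151, 0.002, 0],
    [-0.096, -0.151, 0.002, 0],
    [-0.096, -0.151, 0.002, 0],
  ],
)

```text
clock: 2.05
eef_pos: [558.9, -126.4, 199.7]
eef_rot: [3.141, -0.0, -3.141]
wrist_force: [-1.4, 0.0, 0.3]
finger_gap: 93.9
finger_force: 0.0
```

```bash
python3 - <<'E'
from h import *
c=viewer.camera('wrist');np.save('wa.npy',c,allow_pickle=True);cv2.imwrite('pics/wa.png',c['frame']);print(c['origin'],c['orientation'])
go(500,-130,200)
E
```

```text
[ 485.98384294 -127.56057897  378.92851966] [ 2.88913358e+00 -7.53508284e-04  1.57270497e+00]
from [ 558.9 -126.3  199.8] -3.1403 row [ 0.0589 -0.0037 -0.0002 -0.    ] j6 -1.86 gap 94.1 F [ 0.2 -0.4  0.2] t 2.1
```

View pics/wa.png

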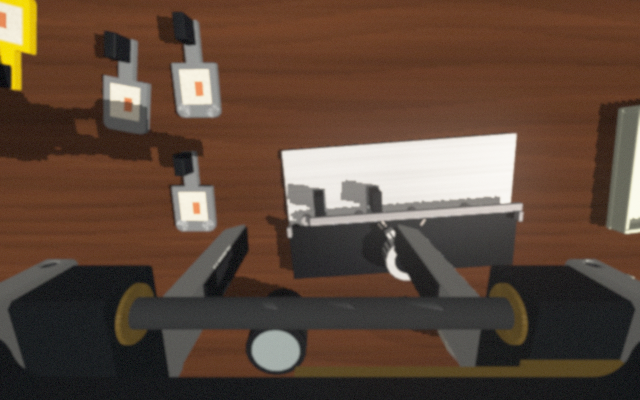

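The wrist view shows the deck front edge from (282,151) to (516,134) and the rib tops near (318,192) and (374,190). The collar is at (402,262). The grey carriers are at (196,208), (126,103) and (196,88), and the tray edge is on the right.

>>> move_arm(
  moves=[
    [0.04, 0.0, 0, 0],
    [0.08, -0.0, 0, 0],
    [0.12, -0.0, 0, 0],
    [0.12, 0, 0, 0],
    [0.12, 0, 0, 0],
  ],
)

```text
clock: 2.6
eef_pos: [439.2, -126.8, 200.5]
eef_rot: [-3.141, 0.002, -3.141]
wrist_force: [0.4, -0.3, -0.8]
finger_gap: 93.9
finger_force: 0.0
```

```bash
cat >> h.py <<'E'
def deck(c,h=6.0,rows=None):
    """rack frame from the deck's front edge and side edges: returns (mouth mid xy, yaw)"""
    g=cv2.GaussianBlur(c['frame'],(3,3),0).astype(float)[...,0]  # blue: wood is low
    a=proj(c,RA+[h]) if 'RA' in globals() else None
    def cross(line,pts):
        v=np.array([g[int(round(y)),int(round(x))] for x,y in pts]); return v
    return g
def linefit(P):
    l=cv2.fitLine(np.array(P,np.float32),cv2.DIST_HUBER,0,.01,.01).ravel(); return l
E
python3 - <<'E'
from h import *
c=viewer.camera('wrist');np.save('wb.npy',c,allow_pickle=True);cv2.imwrite('pics/wb.png',c['frame']);print(c['origin'])
def sub(col,th=110): # first upward crossing
    i=np.argmax(col>th); return i-(col[i]-th)/(col[i]-col[i-1])
for n in 'ab':
    c=np.load(f'w{n}.npy',allow_pickle=True).item();g=cv2.GaussianBlur(c['frame'],(3,3),0)[...,0].astype(float)
    m=((g>120)).astype(np.uint8); k=max((k for k in cv2.findContours(m,0,1)[0] if 230<cv2.boundingRect(k)[0]+cv2.boundingRect(k)[2]/2<480 and cv2.boundingRect(k)[2]>150),key=cv2.contourArea)
    x,y,w,h=cv2.boundingRect(k);print(n,x,y,w,h)
    F=[ray(c,u,sub(g[:,u][max(0,y-15):])+max(0,y-15),6)[:2] for u in range(x+12,x+w-12,3)]
    vx,vy,x0,y0=linefit(F); yaw=np.arctan2(-vx*np.sign(vy),abs(vy)); print('front yaw',yaw)
    for s,uu in ((-1,x),(1,x+w)):
        E=[]
        for v in range(y+24,y+50,2):
            r=g[v] if s<0 else g[v,::-1]; st=(uu-15) if s<0 else 640-(uu+15)
            q=sub(r[st:])+st; E.append(ray(c,q if s<0 else 639-q,v,6)[:2])
        E=np.array(E);
        ax=np.array([np.cos(yaw),np.sin(yaw)]);ay=np.array([-ax[1],ax[0]])
        f0=np.array([x0,y0]); print('side',s,'lat',np.round([(e-f0)@ay for e in E[::3]],1),'front mid ref',np.round(f0,1))
        if s<0: L=np.median((E-f0)@ay)
        else: Rr=np.median((E-f0)@ay)
    mid=f0+ay*(L+Rr)/2; print('width',L-Rr,'mouth',np.round(mid+95*ax,1),'yaw',yaw)
E
```

```text
[ 365.97845868 -127.81605238  379.6532795 ]
a 282 133 241 93
front yaw 0.07687862
side -1 lat [-153.4 -153.4 -153.2 -153.3 -153.2] front mid ref [507.6 -24.6]
side 1 lat [137.7 137.6 137.8 137.6 137.7] front mid ref [507.6 -24.6]
width -291.0440116934646 mouth [603.  -25.1] yaw 0.07687862Traceback (most recent call last):
  File "<stdin>", line 7, in <module>
ValueError: max() iterable argument is empty
```

View pics/wb.png

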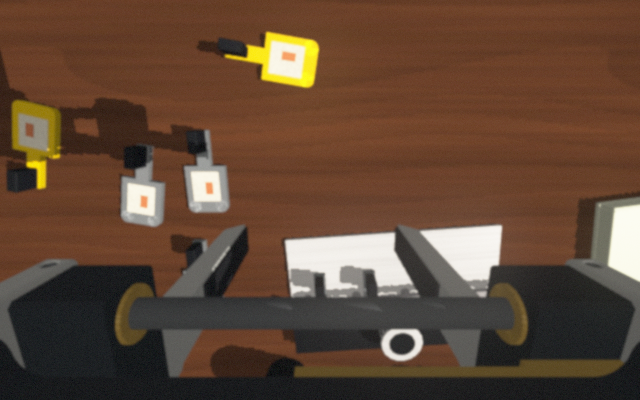

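This second view shows the whole collar ring at (402,343). Next I triangulate the collar centre.

```bash
python3 - <<'E'
from h import *
import scipy.optimize as so
obs=[]
for n,(u,v) in (('wb',(402,343)),('top0',(301,172))):
    c=np.load(n+'.npy',allow_pickle=True).item();f=c['frame']
    r=30 if n=='wb' else 12
    s=f[v-r:v+r,u-r:u+r].min(2); m=(s>130).astype(np.uint8)
    k=max(cv2.findContours(m,0,1)[0],key=cv2.contourArea); 
    if n!='wb': k=k[(k[:,0,1]+v-r)<184-2]
    e=cv2.fitEllipse(cv2.convexHull(k)); p=(e[0][0]+u-r,e[0][1]+v-r); print(n,np.round(p,2),np.round(e[1],1))
    obs.append((c,p)); print(' at 50.5:',np.round(ray(c,*p,50.5),1),' at 47:',np.round(ray(c,*p,47),1))
x=so.least_squares(lambda X:np.concatenate([np.array(proj(c,X))-p for c,p in obs]),[650,-25,50]); print('tri',np.round(x.x,1),np.round(x.fun,2))
go(650,-27,100,np.pi+0.077+0.6)
E
```

```text
wb [401.73 342.7 ] [35.1 41.9]
 at 50.5: [645.3 -22.   50.5]  at 47: [648.2 -20.9  47. ]
top0 [301.63 172.47] [18.  20.6]
 at 50.5: [643.8 -24.1  50.5]  at 47: [644.5 -23.9  47. ]
tri [642.8 -23.2  53.5] [-0.15  0.06 -0.34  0.14]
from [ 439.8 -126.9  200.3] -3.1407 row [-0.2103  0.0997  0.1003 -0.6761] j6 -1.93 gap 93.9 F [-0.4 -1.   0. ] t 2.6
```

```bash
python3 -c "
from h import *
go(643.5,-23.5,90,np.pi+0.077+0.6)"
```

```text
from [ 439.8 -126.9  200.3] -3.1407 row [-0.2038  0.1032  0.1103 -0.6761] j6 -1.93 gap 93.9 F [-0.4 -1.   0. ] t 2.6
```

>>> move_arm(
  moves=[
    [-0.204, 0.103, 0.11, -0.676],
    [-0.204, 0.103, 0.11, -0.676],
    [-0.204, 0.103, 0.11, -0.676],
    [-0.204, 0.103, 0.11, -0.676],
    [-0.204, 0.103, 0.11, -0.676],
    [-0.204, 0.103, 0.11, -0.676],
    [-0.204, 0.103, 0.11, -0.676],
    [-0.204, 0.103, 0.11, -0.676],
    [-0.204, 0.103, 0.11, -0.676],
  ],
)

```text
clock: 3.55
eef_pos: [643.2, -24.8, 91.2]
eef_rot: [-3.14, 0.001, -2.467]
wrist_force: [0.2, -0.3, 0.5]
finger_gap: 94.0
finger_force: 0.0
```

```bash
python3 -c "
from h import *
go(643.5,-23.5,38,np.pi+0.077+0.6)
c=viewer.camera('wrist');cv2.imwrite('pics/wc.png',c['frame'])"
```

```text
from [643.2 -24.8  91.2] -2.4666 row [-0.0011  0.0008  0.0532 -0.002 ] j6 -2.34 gap 94.0 F [ 0.2 -0.3  0.5] t 3.5
```

View pics/wc.png

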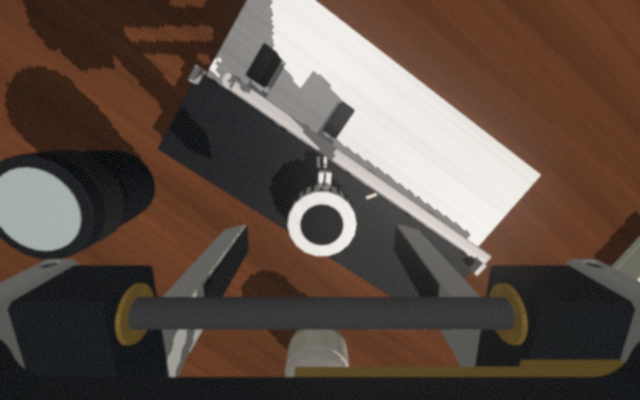

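The collar ring is centred between the fingers at (322,222), with its lug straight along tool x at (324,180). The open mark is at (371,196). I descend and grip.

>>> move_arm(
  moves=[
    [-0.001, 0.001, 0.03, 0],
    [-0.001, 0.001, 0.052, 0],
    [-0.001, 0.001, 0.052, 0],
    [-0.001, 0.001, 0.052, 0],
  ],
)

```text
clock: 4.0
eef_pos: [643.6, -23.2, 39.0]
eef_rot: [-3.141, 0.001, -2.466]
wrist_force: [-0.3, -0.3, -0.1]
finger_gap: 93.8
finger_force: 0.0
```

>>> move_arm(
  moves=[
    [0, 0, 0, 0],
    [0, 0, 0, 0],
    [0, 0, 0, 0],
    [0, 0, 0, 0],
    [0, 0, 0, 0],
    [0, 0, 0, 0],
    [0, 0, 0, 0],
  ],
  jaw=0.04,
  squeeze=30,
)

```text
clock: 4.7
eef_pos: [644.1, -23.6, 37.9]
eef_rot: [-3.14, 0.001, -2.466]
wrist_force: [4.1, -4.4, -0.1]
finger_gap: 53.2
finger_force: 30.0
```

>>> move_arm(
  moves=[
    [0, 0, 0, 0.12],
    [0, 0, 0, 0.24],
    [0, 0, 0, 0.36],
    [0, 0, 0, 0.48],
    [0, 0, 0, 0.6],
    [0, 0, 0, 0.72],
    [0, 0, 0, 0.84],
    [0, 0, 0, 0.96],
    [0, 0, 0, 1.08],
    [0, 0, 0, 1.18],
    [0, 0, 0, 1.22],
    [0, 0, 0, 1.22],
  ],
)

```text
clock: 5.9
eef_pos: [643.4, -19.5, 37.9]
eef_rot: [3.138, -0.002, 2.599]
wrist_force: [-1.8, 19.0, 4.4]
finger_gap: 53.3
finger_force: 30.0
```

```bash
python3 - <<'E'
from h import *
s=manip.read_state();print(s['moment'],s['wrist_force'])
go(643.5,-23.5,110)
c=viewer.camera('top');np.save('top1.npy',c,allow_pickle=True)
cv2.imwrite('pics/wd.png',viewer.camera('wrist')['frame'])
E
```

```text
[3.81888709 0.19209656 0.69888385] [-1.81198335 18.98526908  4.37948276]
from [643.4 -19.5  37.9] 2.5986 row [-0.0021 -0.0034 -0.0721 -0.    ] j6 -1.12 gap 53.3 F [-1.8 19.   4.4] t 5.9
```

View pics/wd.png

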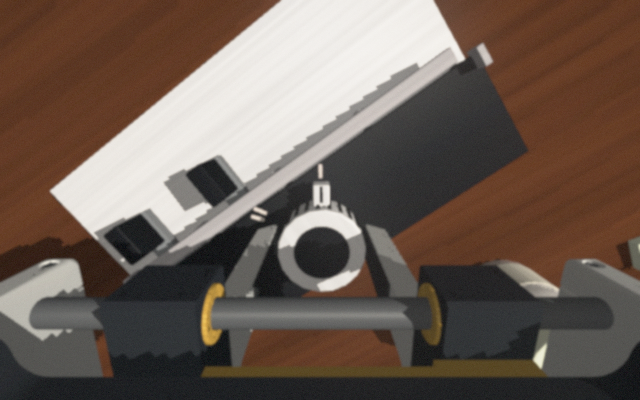

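The lug (321,193) now points at the single white line (320,171), so the collar is open. I release, lift and go look at the ribs.

>>> move_arm(
  moves=[
    [0, 0, 0, 0],
    [0, 0, 0, 0],
    [0, 0, 0, 0],
    [0, 0, 0, 0],
  ],
  jaw=0.09,
)

```text
clock: 6.4
eef_pos: [643.3, -23.1, 37.5]
eef_rot: [-3.141, -0.0, 2.597]
wrist_force: [-0.3, 0.3, -0.2]
finger_gap: 82.0
finger_force: 0.0
```

>>> move_arm(
  moves=[
    [0, 0, -0.05, 0],
    [0, 0, -0.09, 0],
    [0, 0, -0.09, 0],
  ],
  jaw=0.04,
)

```text
clock: 6.7
eef_pos: [645.7, -23.3, 133.9]
eef_rot: [3.138, 0.008, 2.597]
wrist_force: [-0.7, -0.2, -0.5]
finger_gap: 64.7
finger_force: 0.0
```

```bash
python3 -c "
from h import *
go(540,-80,130,np.pi+.077)"
```

```text
from [645.7 -23.3 133.9] 2.5974 row [ 0.0611 -0.1032  0.0039 -0.6212] j6 -1.12 gap 64.7 F [-0.7 -0.2 -0.5] t 6.7
```

>>> move_arm(
  moves=[
    [0.061, -0.103, 0.0, -0.62],
    [0.061, -0.103, 0.0, -0.62],
    [0.061, -0.103, 0.0, -0.62],
    [0.061, -0.103, 0.0, -0.62],
    [0.061, -0.103, 0.0, -0.62],
    [0.061, -0.103, 0.0, -0.62],
    [0.061, -0.103, 0.0, -0.62],
  ],
  jaw=0.05,
)

```text
clock: 7.4
eef_pos: [538.0, -79.2, 127.3]
eef_rot: [3.141, -0.0, -3.068]
wrist_force: [0.2, 0.8, 0.6]
finger_gap: 50.3
finger_force: 0.0
```

```bash
python3 - <<'E'
from h import *
c=viewer.camera('wrist');np.save('we.npy',c,allow_pickle=True);cv2.imwrite('pics/we.png',c['frame'])
go(540,-80,130,np.pi+.077)
E
```

```text
from [538.  -79.2 127.3] -3.0678 row [-0.0019 -0.001  -0.0027 -0.0032] j6 -1.86 gap 50.2 F [ 0.3 -0.1  0.1] t 7.5
```

View pics/we.png

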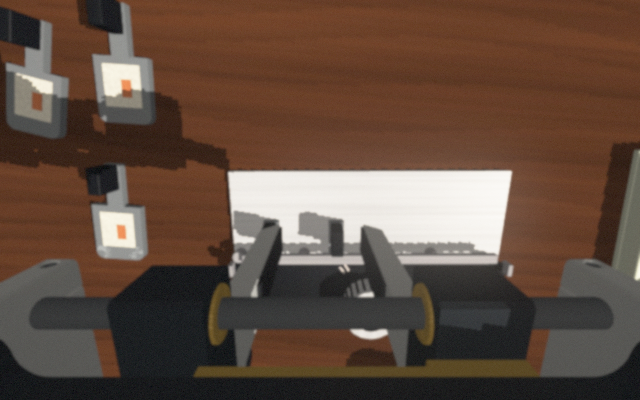

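The deck front edge is level from (228,171) to (511,170). The rib of old2 is at (335,235) and old1's rib is partly hidden at (268,226).

```bash
python3 - <<'E'
from h import *
c=np.load('we.npy',allow_pickle=True).item();g=cv2.GaussianBlur(c['frame'],(3,3),0)[...,0].astype(float)
th=130
def up(a,lo): 
    i=np.argmax(a[lo:]>th)+lo; return i-(a[i]-th)/(a[i]-a[i-1])
for h in (6,3):
    F=np.array([ray(c,u,up(g[:,u],150),h)[:2] for u in range(240,500,4)]);vx,vy,x0,y0=linefit(F);yaw=np.arctan2(-vx*np.sign(vy),abs(vy))
    ax=np.array([np.cos(yaw),np.sin(yaw)]);ay=np.array([-ax[1],ax[0]])
    L=[];Q=[]
    for v in range(180,205,3):
        Q.append(ray(c,up(g[v],210),v,h)[:2]); L.append(ray(c,639-up(g[v,::-1],639-535),v,h)[:2])
    f0=np.array([x0,y0]);q=np.median((np.array(Q)-f0)@ay);l=np.median((np.array(L)-f0)@ay);m=f0+ay*(q+l)/2
    print('h',h,'yaw',round(yaw,4),'width',round(l-q,1),'mouth',np.round(m+95*ax,1))
print(g[238,322:352].astype(int)); print(g[212:262,336].astype(int)); print(g[228,255:290].astype(int))
# depth check
w=cloud(c);print(np.round(w[236:242,334:338,2].ravel()[:8],1),np.round(np.nanmedian(w[180:200,300:450,2]),1),np.round(np.nanmedian(w[100:150,250:450,2]),1))
E
```

```text
h 6 yaw 0.0768 width 289.7 mouth [603.5 -25.1]
h 3 yaw 0.0768 width 292.6 mouth [604.  -24.6]
[129 128 128 129 128 121 108  92  75  63  59  58  60  60  60  61  62  62
  63  70  94 137 183 212 222 224 224 224 224 224]
[230 229 228 227 221 203 170 133 104  86  75  66  59  56  55  55  55  54
  54  55  58  60  61  61  61  60  60  59  59  61  61  59  57  57  59  59
  59  58  57  56  57  57  62  81 115 150 173 183 186 187]
[129 129 129 128 126 119 106  89  76  73  75  79  83  87  91  93  94  96
  97  98  99  97  93  88  85 100 140 187 217 228 231 232 232 232 231]
[43.  42.  42.3 41.2 41.6 43.1 40.6 40.8] 6.0 -0.0
```

```bash
python3 - <<'E'
from h import *
c=np.load('we.npy',allow_pickle=True).item()
RM=np.array([603.4,-25.2]);a=.077;ax=np.array([np.cos(a),np.sin(a)]);ay=np.array([-ax[1],ax[0]])
for p in ((336,255,42),(336,238,42),(329.3,238,42),(342.8,238,42)):
    q=ray(c,*p)[:2]-RM; print(p,'rack',np.round([q@ax,q@ay],1))
def rk(x,y): return RM+x*ax+y*ay
for n,y in ((1,-102),(2,-34),(3,34),(4,102)): print(n,'rib',np.round(rk(-31,y),1),'mouth',np.round(rk(0,y),1))
p=rk(-31,-34); go(p[0],p[1],70,np.pi+a)
E
cat >> h.py <<'E'
RM=np.array([603.4,-25.2]);A=.077;ax=np.array([np.cos(A),np.sin(A)]);ay=np.array([-ax[1],ax[0]])
def rk(x,y): return RM+x*ax+y*ay
E
```

```text
(336, 255, 42) rack [-18.2 -35.3]
(336, 238, 42) rack [-35.7 -35.4]
(329.3, 238, 42) rack [-35.7 -41.8]
(342.8, 238, 42) rack [-35.7 -29. ]
1 rib [ 580.3 -129.3] mouth [ 611.2 -126.9]
2 rib [575.1 -61.5] mouth [606.  -59.1]
3 rib [569.9   6.3] mouth [600.8   8.7]
4 rib [564.6  74.1] mouth [595.6  76.5]
from [538.  -79.2 127.3] -3.0678 row [-0.0383  0.0149  0.0573 -0.0032] j6 -1.86 gap 50.2 F [ 0.3 -0.1  0.1] t 7.5
```

>>> move_arm(
  moves=[
    [-0.038, 0.014, 0.05, -0.003],
    [-0.038, 0.014, 0.08, -0.003],
    [-0.038, 0.014, 0.109, -0.003],
    [-0.038, 0.014, 0.109, -0.003],
    [-0.038, 0.014, 0.109, -0.003],
  ],
)

```text
clock: 7.95
eef_pos: [574.9, -62.5, 19.2]
eef_rot: [3.142, -0.0, -3.063]
wrist_force: [-0.0, 0.2, 1.4]
finger_gap: 50.1
finger_force: 0.0
```

```bash
python3 - <<'E'
from h import *
go(*rk(-31,-34.7),17,np.pi+A)
E
```

```text
from [574.9 -62.5  19.2] -3.0633 row [-0.0003  0.0003  0.0022  0.0013] j6 -1.82 gap 50.1 F [-0.   0.2  1.4] t 8.0
```

Close, then pull in +tool x (rack −x).

>>> move_arm(
  moves=[
    [0, 0, 0.001, 0],
    [0, 0, 0.001, 0],
    [0, 0, 0.001, 0],
    [0, 0, 0.001, 0],
    [0, 0, 0.001, 0],
    [0, 0, 0.001, 0],
    [0, 0, 0.001, 0],
    [0, 0, 0.001, 0],
  ],
  jaw=0.005,
  squeeze=25,
)

```text
clock: 8.75
eef_pos: [574.8, -62.5, 17.9]
eef_rot: [-3.142, 0.0, -3.062]
wrist_force: [-1.2, 0.4, 5.5]
finger_gap: 11.6
finger_force: 25.0
```

```bash
python3 - <<'E'
from h import *
go(*rk(-31,-34.7),17,np.pi+A)
q=manip.read_state()['eef_pos'][:2]-RM;print(q@ax,q@ay)
E
```

```text
from [574.8 -62.5  17.9] -3.0623 row [-0.0004  0.0003  0.0009  0.0023] j6 -1.82 gap 11.6 F [-1.2  0.4  5.5] t 8.8
-31.383270154477216 -34.9650276325492
```

>>> move_arm(
  moves=[
    [0.015, 0, 0, 0],
    [0.03, 0, 0, 0],
    [0.045, 0, 0, 0],
    [0.06, 0, 0, 0],
    [0.078, 0, 0, 0],
    [0.078, 0, 0, 0],
  ],
)

```text
clock: 9.35
eef_pos: [495.8, -68.9, 17.8]
eef_rot: [-3.142, -0.0, -3.063]
wrist_force: [0.2, 0.7, -0.3]
finger_gap: 12.0
finger_force: 25.0
```

>>> move_arm(
  moves=[
    [0, 0, -0.03, 0],
    [0, 0, -0.06, 0],
    [0, 0, -0.06, 0],
  ],
)

```text
clock: 9.65
eef_pos: [498.8, -69.1, 80.8]
eef_rot: [-3.14, 0.005, -3.062]
wrist_force: [-0.3, 0.1, -2.1]
finger_gap: 12.0
finger_force: 25.0
```

```bash
python3 - <<'E'
from h import *
s=manip.read_state();q=s['eef_pos'][:2]-RM;print(q@ax,q@ay,s['finger_gap'],s['eef_pos'],s['clock'])
# tray: rim from top camera and wrist
c=np.load('top1.npy',allow_pickle=True).item();f=c['frame'].astype(int)
m=((f[...,0]>95)&(f[...,1]>120)).astype(np.uint8);m[:,:130]=0;m[:,225:]=0;m[:170]=0;m[250:]=0
k=max(cv2.findContours(m,0,2)[0],key=cv2.contourArea);r=cv2.minAreaRect(k);print(r)
B=cv2.boxPoints(r)
for h in (0,25): print(h,np.round([ray(c,*p,h)[:2] for p in B],0).tolist(),np.round(ray(c,*r[0],h)[:2],1))
w=cloud(c);print(np.nanmedian(w[200:220,170:190,2]))
E
```

```text
-107.65524139441668 -35.69701885877777 11.97489206543326 [498.80970003 -69.07251198  80.80548776] 9.65
((177.88412475585938, 207.95730590820312), (52.2341194152832, 70.89704132080078), 83.6598129272461)
0 [[598.0, 472.0], [628.0, 258.0], [469.0, 231.0], [440.0, 442.0]] [533.3 350.9]
25 [[594.0, 461.0], [624.0, 252.0], [468.0, 226.0], [439.0, 432.0]] [530.6 342.8]
5.1196908041309825
```

```bash
python3 - <<'E'
from h import *
go(486.5,380,70,np.pi+.142)
E
```

```text
from [498.8 -69.1  80.8] -3.0625 row [-0.0232  0.4486  0.0108 -0.0629] j6 -1.86 gap 12.0 F [-0.3  0.1 -2.1] t 9.7
```

>>> move_arm(
  moves=[
    [-0.002, 0.03, 0, 0],
    [-0.004, 0.07, 0, -0.02],
    [-0.006, 0.115, 0, -0.04],
    [-0.008, 0.16, 0, -0.063],
    [-0.01, 0.205, 0, -0.063],
    [-0.012, 0.25, 0, -0.063],
    [-0.014, 0.295, 0.0, -0.063],
    [-0.018, 0.34, 0.0, -0.063],
    [-0.02, 0.385, 0.01, -0.063],
    [-0.023, 0.425, 0.01, -0.063],
    [-0.023, 0.449, 0.01, -0.063],
    [-0.023, 0.449, 0.01, -0.063],
  ],
)

```text
clock: 10.85
eef_pos: [483.2, 383.1, 65.9]
eef_rot: [-3.141, -0.001, -2.996]
wrist_force: [-0.6, -0.4, -0.4]
finger_gap: 11.9
finger_force: 25.0
```

```bash
python3 - <<'E'
from h import *
go(486.5,380,18.5,np.pi+.142)
c=viewer.camera('wrist');cv2.imwrite('pics/wf.png',c['frame']);np.save('wf.npy',c,allow_pickle=True)
E
```

```text
from [483.2 383.1  65.9] -2.9965 row [-0.0028 -0.0036  0.0474  0.0031] j6 -1.11 gap 11.9 F [-0.6 -0.4 -0.4] t 10.8
```

View pics/wf.png

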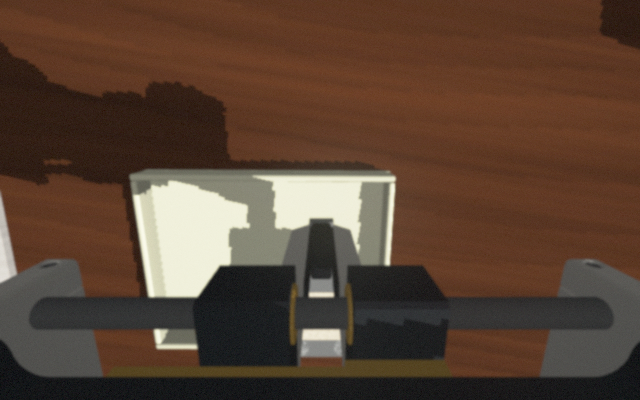

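The carrier hangs level over the tray. The tray rim corners are at (131,177), (395,177) and (156,347).

```bash
python3 - <<'E'
from h import *
c=np.load('wf.npy',allow_pickle=True).item()
P=[ray(c,u,v,25)[:2] for u,v in ((131,174),(395,174),(157,348))];print(np.round(P,1))
d=P[1]-P[0];print('yaw',np.arctan2(-d[0],d[1]),'w',np.linalg.norm(d),'l',np.linalg.norm(P[2]-P[0]),'centre',(P[1]+P[2])/2)
E
```

```text
[[468.9 236.8]
 [440.2 431.9]
 [621.4 257.6]]
yaw 0.14605854818822198 w 197.11446193145625 l 153.8958663203004 centre [530.83441846 344.74474418]
```

Tray centre (531,345), yaw 0.146, which matches. I lower and release.

>>> move_arm(
  moves=[
    [-0.003, -0.004, 0.02, 0.003],
    [-0.003, -0.004, 0.035, 0.003],
    [-0.003, -0.004, 0.045, 0.003],
    [-0.003, -0.004, 0.047, 0.003],
    [-0.003, -0.004, 0.047, 0.003],
  ],
)

```text
clock: 11.4
eef_pos: [487.9, 376.9, 20.5]
eef_rot: [-3.141, -0.0, -3.003]
wrist_force: [0.7, 0.6, -0.3]
finger_gap: 11.9
finger_force: 25.0
```

>>> move_arm(
  moves=[
    [0, 0, 0.001, 0],
    [0, 0, 0.001, 0],
    [0, 0, 0.001, 0],
    [0, 0, -0.03, 0],
    [0, 0, -0.07, 0],
    [0, 0, -0.1, 0],
    [0, 0, -0.1, 0],
  ],
  jaw=0.05,
)

```text
clock: 12.1
eef_pos: [489.4, 378.3, 125.6]
eef_rot: [3.138, 0.007, -3.002]
wrist_force: [-0.4, 0.8, 0.2]
finger_gap: 49.9
finger_force: 0.0
```

```bash
python3 - <<'E'
from h import *
c=viewer.camera('wrist');np.save('wg.npy',c,allow_pickle=True);cv2.imwrite('pics/wg.png',c['frame'])
w=cloud(c); t=np.array([531,344.7]); a=.144; AX=np.array([np.cos(a),np.sin(a)]);AY=np.array([-AX[1],AX[0]])
p=w[...,:2]-t; tx=p@AX;ty=p@AY
m=(abs(tx)<70)&(abs(ty)<92)&(w[...,2]>9)&(w[...,2]<50)
m[260:]=False
print(m.sum(),np.nanpercentile(tx[m],[2,98]),np.nanpercentile(ty[m],[2,98]),np.nanpercentile(w[...,2][m],[50,98]))
go(*rk(-31,-102.7),70,np.pi+A)
E
```

```text
2331 [-48.67405866  32.50279637] [13.30247751 60.70810114] [13.37213642 41.60414746]
from [488.6 377.7 122.9] -3.0023 row [-0.0205 -0.5155  0.0529  0.0623] j6 -1.11 gap 50.2 F [ 0.5  0.  -1. ] t 12.2
```

>>> move_arm(
  moves=[
    [-0.021, -0.516, 0.052, 0.062],
    [-0.021, -0.516, 0.052, 0.062],
    [-0.021, -0.516, 0.052, 0.062],
    [-0.021, -0.516, 0.052, 0.062],
    [-0.021, -0.516, 0.052, 0.062],
    [-0.021, -0.516, 0.052, 0.062],
    [-0.021, -0.516, 0.052, 0.062],
    [-0.021, -0.516, 0.052, 0.062],
    [-0.021, -0.516, 0.052, 0.062],
    [-0.021, -0.516, 0.052, 0.062],
    [-0.021, -0.516, 0.052, 0.062],
    [-0.021, -0.516, 0.052, 0.062],
  ],
)

```text
clock: 13.35
eef_pos: [579.6, -132.8, 67.1]
eef_rot: [3.141, -0.002, -3.067]
wrist_force: [-0.3, 0.5, -0.2]
finger_gap: 50.2
finger_force: 0.0
```

```bash
python3 - <<'E'
from h import *
go(*rk(-31,-102.7),17.5,np.pi+A)
E
```

```text
from [ 579.6 -132.8   67.1] -3.0674 row [-0.001   0.0027  0.0496 -0.0028] j6 -1.93 gap 50.2 F [-0.3  0.5 -0.2] t 13.3
```

>>> move_arm(
  moves=[
    [-0.001, 0.001, 0.03, -0.003],
    [-0.001, 0.001, 0.05, -0.003],
    [-0.001, 0.001, 0.05, -0.003],
  ],
)

```text
clock: 13.65
eef_pos: [579.4, -127.7, 15.8]
eef_rot: [3.14, -0.005, -3.06]
wrist_force: [-0.3, 0.1, 0.4]
finger_gap: 49.9
finger_force: 0.0
```

```bash
python3 - <<'E'
from h import *
go(*rk(-31,-102.7),17.5,np.pi+A)
E
```

```text
from [ 579.4 -127.7   15.8] -3.0599 row [-0.0008 -0.0024 -0.0017  0.0047] j6 -1.93 gap 49.9 F [-0.3  0.1  0.4] t 13.7
```

>>> move_arm(
  moves=[
    [0, -0.0005, -0.001, 0],
    [0, -0.0005, -0.001, 0],
    [0, -0.0005, -0.001, 0],
  ],
)

```text
clock: 13.95
eef_pos: [581.8, -130.2, 20.9]
eef_rot: [-3.141, 0.002, -3.061]
wrist_force: [1.1, -0.4, 0.1]
finger_gap: 49.9
finger_force: 0.0
```

```bash
python3 - <<'E'
from h import *
go(*rk(-31,-102.7),17.5,np.pi+A)
E
```

```text
from [ 581.8 -130.2   20.9] -3.0611 row [0.0014 0.0003 0.0034 0.0035] j6 -1.93 gap 49.9 F [ 1.1 -0.4  0.1] t 13.9
```

>>> move_arm(
  moves=[
    [0.001, 0, 0.002, 0.003],
    [0.001, 0, 0.002, 0.003],
    [0.001, 0, 0.002, 0.003],
    [0.001, 0, 0.002, 0.003],
    [0.001, 0, 0.002, 0.003],
    [0.001, 0, 0.002, 0.003],
    [0.001, 0, 0.002, 0.003],
    [0.001, 0, 0.002, 0.003],
  ],
  jaw=0.005,
)

```text
clock: 14.75
eef_pos: [580.3, -130.2, 17.7]
eef_rot: [3.141, 0.0, -3.064]
wrist_force: [1.2, 3.4, 0.7]
finger_gap: 11.9
finger_force: 25.0
```

```bash
python3 - <<'E'
from h import *
go(*rk(-109,-102.7),17.5,np.pi+A)
q=manip.read_state()['eef_pos'][:2]-RM;print(q@ax,q@ay)
E
```

```text
from [ 580.3 -130.2   17.7] -3.0642 row [0.0779 0.0003 0.0002 0.0004] j6 -1.93 gap 11.9 F [1.2 3.4 0.7] t 14.8
-31.106657906811026 -102.94682790203655
```

>>> move_arm(
  moves=[
    [0.015, 0, 0, 0],
    [0.03, 0, 0, 0],
    [0.045, 0, 0, 0],
    [0.06, 0, 0, 0],
    [0.078, 0, 0, 0],
    [0.078, 0, 0, 0],
    [0.078, 0, -0.03, 0],
    [0.078, 0, -0.06, 0],
    [0.078, 0, -0.06, 0],
    [0.078, 0, -0.06, 0],
  ],
)

```text
clock: 15.75
eef_pos: [503.0, -136.5, 77.6]
eef_rot: [-3.141, 0.001, -3.064]
wrist_force: [-0.2, -0.1, -0.9]
finger_gap: 11.6
finger_force: 25.0
```

```bash
python3 - <<'E'
from h import *
t=np.array([531,344.7]); a=.144; AX=np.array([np.cos(a),np.sin(a)]);AY=np.array([-AX[1],AX[0]])
p=t-39*AX-41*AY;print(p)
go(*p,75,np.pi+a)
E
```

```text
[498.28727068 298.52774274]
from [ 503.  -136.5   77.6] -3.0643 row [-0.0289  0.4341  0.0026 -0.0667] j6 -1.98 gap 11.6 F [-0.2 -0.1 -0.9] t 15.8
```

>>> move_arm(
  moves=[
    [-0.002, 0.03, 0, 0],
    [-0.004, 0.07, 0, -0.02],
    [-0.006, 0.115, 0, -0.04],
    [-0.008, 0.16, 0, -0.067],
    [-0.01, 0.205, 0, -0.067],
    [-0.014, 0.25, 0, -0.067],
    [-0.018, 0.295, 0.0, -0.067],
    [-0.022, 0.34, 0.0, -0.067],
    [-0.026, 0.385, 0.003, -0.067],
    [-0.029, 0.42, 0.003, -0.067],
    [-0.029, 0.434, 0.003, -0.067],
    [-0.029, 0.434, 0.003, -0.067],
  ],
)

```text
clock: 16.95
eef_pos: [497.2, 299.4, 73.1]
eef_rot: [-3.141, -0.002, -2.995]
wrist_force: [0.3, -0.0, -1.3]
finger_gap: 11.9
finger_force: 25.0
```

```bash
python3 - <<'E'
from h import *
go(498.3,298.5,18.5,np.pi+.144)
E
```

```text
from [497.2 299.4  73.1] -2.9953 row [-0.001  -0.0011  0.0546  0.0023] j6 -1.24 gap 11.9 F [ 0.3 -0.  -1.3] t 16.9
```

>>> move_arm(
  moves=[
    [-0.001, -0.001, 0.02, 0.002],
    [-0.001, -0.001, 0.04, 0.002],
    [-0.001, -0.001, 0.052, 0.002],
    [-0.001, -0.001, 0.055, 0.002],
    [-0.001, -0.001, 0.055, 0.002],
    [-0.001, -0.001, 0.055, 0.002],
  ],
)

```text
clock: 17.55
eef_pos: [499.5, 297.5, 20.4]
eef_rot: [3.141, 0.001, -3.0]
wrist_force: [0.8, 0.5, -0.6]
finger_gap: 11.7
finger_force: 25.0
```

>>> move_arm(
  moves=[
    [0, 0, 0, 0],
    [0, 0, 0, 0],
    [0, 0, 0, 0],
    [0, 0, -0.03, 0],
    [0, 0, -0.07, 0],
    [0, 0, -0.11, 0],
    [0, 0, -0.15, 0],
    [0.05, 0, -0.18, 0],
    [0.07, 0, -0.18, 0],
    [0.07, 0, -0.18, 0],
  ],
  jaw=0.05,
)

```text
clock: 18.55
eef_pos: [428.0, 287.9, 201.4]
eef_rot: [3.141, 0.002, -2.998]
wrist_force: [0.1, 0.2, -0.1]
finger_gap: 49.6
finger_force: 0.0
```

```bash
python3 - <<'E'
from h import *
c=viewer.camera('wrist');np.save('wg.npy',c,allow_pickle=True);cv2.imwrite('pics/wg.png',c['frame'])
go(480,-290,180,np.pi)
E
```

```text
from [429.2 287.9 200.7] -2.9985 row [ 0.0322 -0.5793  0.0207  0.1431] j6 -1.19 gap 49.9 F [ 0.   0.6 -0.1] t 18.6
```

View pics/wg.png

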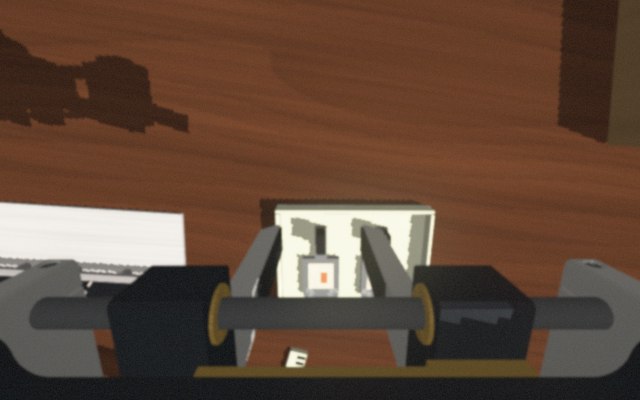

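Both finished carriers lie flat, rib up, in the tray at (320,275) and (375,270). On to the new carriers.

>>> move_arm(
  moves=[
    [0.072, -0.6, 0.02, 0.143],
    [0.072, -0.6, 0.02, 0.143],
    [0.072, -0.6, 0.02, 0.143],
    [0.072, -0.6, 0.02, 0.143],
    [0.072, -0.6, 0.02, 0.143],
    [0.072, -0.6, 0.02, 0.143],
    [0.072, -0.6, 0.02, 0.143],
    [0.072, -0.6, 0.02, 0.143],
    [0.072, -0.6, 0.02, 0.143],
    [0.072, -0.6, 0.02, 0.143],
    [0.072, -0.6, 0.02, 0.143],
    [0.072, -0.6, 0.02, 0.143],
  ],
)

```text
clock: 19.8
eef_pos: [443.2, -314.7, 179.1]
eef_rot: [3.141, -0.0, 3.14]
wrist_force: [0.6, 1.0, 0.4]
finger_gap: 50.1
finger_force: 0.0
```

>>> move_arm(
  moves=[
    [-0.04, 0, 0, 0],
    [-0.04, 0, 0, 0],
    [-0.04, 0, 0, 0],
    [-0.04, 0, 0, 0],
    [-0.04, 0, 0, 0],
  ],
)

```text
clock: 20.3
eef_pos: [483.1, -311.6, 180.0]
eef_rot: [-3.141, 0.0, 3.141]
wrist_force: [-0.2, 0.6, 0.0]
finger_gap: 49.9
finger_force: 0.0
```

```bash
cat >> h.py <<'E'
def news(c,vmax=262):
    """grey slabs: label/slab (low saturation) blobs; slab rect at z=8, rib (black) for heading"""
    f=c['frame'];hsv=cv2.cvtColor(f,cv2.COLOR_BGR2HSV);w=cloud(c)
    m=((hsv[...,1]<60)&(hsv[...,2]>70)).astype(np.uint8);m[vmax:]=0
    m=cv2.morphologyEx(m,cv2.MORPH_CLOSE,np.ones((9,9)));m=cv2.morphologyEx(m,cv2.MORPH_OPEN,np.ones((15,15)))
    for k in cv2.findContours(m,0,2)[0]:
        r=cv2.minAreaRect(k)
        if not 900<cv2.contourArea(k)<9000: continue
        P=np.array([ray(c,*p,8)[:2] for p in k[:,0]],np.float32); R0=cv2.minAreaRect(P)
        B=cv2.boxPoints(R0);e=B[1]-B[0];e2=B[2]-B[1];l=e if np.linalg.norm(e)>np.linalg.norm(e2) else e2
        l=l/np.linalg.norm(l);l=l*np.sign(l[0]);cen=np.array(R0[0])
        h=np.nanmedian(w[int(r[0][1])-4:int(r[0][1])+4,int(r[0][0])-4:int(r[0][0])+4,2])
        # rib: points 25..45 mm high near the slab
        d=w[...,:2]-cen; q=(np.hypot(d[...,0],d[...,1])<95)&(w[...,2]>30)&(w[...,2]<46);q[vmax:]=False
        rib=np.nanmedian(w[q],0) if q.sum()>20 else None
        print('px',np.round(r[0]),'slab',np.round(cen,1),np.round(R0[1],1),'yaw %.3f'%np.arctan2(l[1],l[0]),'z %.1f'%h,'rib',None if rib is None else np.round(rib,1),'predicted rib',np.round(cen-61*l,1),'rib yaw',None if rib is None else round(np.arctan2(*(cen-rib[:2])[::-1]),3))
E
python3 - <<'E'
from h import *
c=viewer.camera('wrist');np.save('wh.npy',c,allow_pickle=True);cv2.imwrite('pics/wh.png',c['frame'])
news(c);go(440,-310,180,np.pi)
E
```

```text
px [280. 164.] slab [ 458.  -359.2] [52.1 79.2] yaw -0.171 z 8.6 rib [ 409.3 -348.8   35.7] predicted rib [ 397.9 -348.9] rib yaw -0.212
px [353. 148.] slab [ 440.8 -275. ] [78.7 51.3] yaw 0.009 z 8.7 rib [ 400.3 -291.7   35.7] predicted rib [ 379.8 -275.6] rib yaw 0.39
from [ 483.2 -311.6  180.1] 3.1411 row [ 0.0432  0.0016  0.0001 -0.0004] j6 -2.21 gap 50.2 F [-0.1  0.   0.5] t 20.4
```

View pics/wh.png

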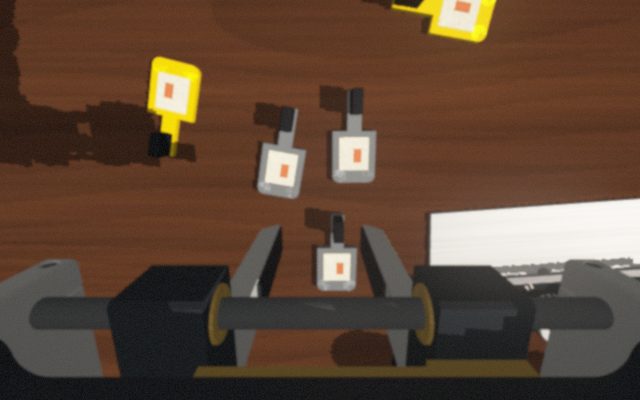

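All three grey carriers are visible: slabs at (281,168), (354,155) and (337,266), with ribs at (288,120), (356,101) and (337,228). The yellow ones at (174,90) and (460,15) are excluded. I refine the ribs with height components.

```bash
cat >> h.py <<'E'
def ribs(c,vmax=250,zlo=31,zhi=42,prt=True):
    w=cloud(c);g=c['frame'].max(2);m=((w[...,2]>zlo)&(w[...,2]<zhi)&(g<110)).astype(np.uint8);m[vmax:]=0
    n,l,s,_=cv2.connectedComponentsWithStats(m);out=[]
    for i in range(1,n):
        if s[i,4]<60: continue
        P=w[l==i];r=cv2.minAreaRect(P[:,:2].astype(np.float32));B=cv2.boxPoints(r);e=B[1]-B[0];e2=B[2]-B[1];L=e if np.linalg.norm(e)>np.linalg.norm(e2) else e2
        L=L/np.linalg.norm(L)*np.sign(L[0]);v,u=np.nonzero(l==i)
        out.append((np.array(r[0]),np.arctan2(L[1],L[0])))
        if prt: print('rib px',u.mean().round(),v.mean().round(),'xy',np.round(r[0],1),'dim',np.round(r[1],1),'yaw %.3f'%out[-1][1],'z',np.round(np.median(P[:,2]),1),s[i,4])
    return out
E
python3 - <<'E'
from h import *
c=np.load('wh.npy',allow_pickle=True).item(); ribs(c)
f=c['frame'];g=f.max(2)
# dark-mask check: top faces by colour, rays at z=36
m=(g<45).astype(np.uint8);m[250:]=0;m[:,:240]=0
for k in cv2.findContours(m,0,2)[0]:
    if cv2.contourArea(k)>80:
        r=cv2.minAreaRect(k);print(np.round(r[0],1),np.round(r[1],1),round(r[2],1),np.round(ray(c,*r[0],36),1))
E
```

```text
rib px 356.0 100.0 xy [ 388.9 -275.6] dim [24.9 11.6] yaw 0.023 z 35.8 307
rib px 285.0 118.0 xy [ 406.8 -350.1] dim [12.2 25.9] yaw -0.169 z 35.7 295
rib px 154.0 144.0 xy [ 433.9 -491.8] dim [12.7 25.4] yaw -0.241 z 35.6 320
rib px 338.0 231.0 xy [ 533.2 -292.6] dim [25.4 11.8] yaw 0.006 z 35.7 232
[276.5 239.5] [19.  9.] 90.0 [ 542.4 -363.9   36. ]
```

```bash
python3 - <<'E'
from h import *
go(533,-292.6,12,np.pi+.008)
E
```

```text
from [ 483.2 -311.6  180.1] 3.1411 row [-0.0498  0.019   0.1681 -0.0084] j6 -2.21 gap 50.2 F [-0.1  0.   0.5] t 20.4
```

>>> move_arm(
  moves=[
    [-0.03, 0.01, 0.03, -0.008],
    [-0.05, 0.019, 0.06, -0.008],
    [-0.05, 0.019, 0.1, -0.008],
    [-0.05, 0.019, 0.13, -0.008],
    [-0.05, 0.019, 0.155, -0.008],
    [-0.05, 0.019, 0.165, -0.008],
    [-0.05, 0.019, 0.168, -0.008],
    [-0.05, 0.019, 0.168, -0.008],
    [-0.05, 0.019, 0.168, -0.008],
  ],
)

```text
clock: 21.25
eef_pos: [534.0, -293.3, 13.3]
eef_rot: [-3.14, 0.002, -3.134]
wrist_force: [0.1, 0.6, 0.6]
finger_gap: 50.1
finger_force: 0.0
```

>>> move_arm(
  moves=[
    [0, 0, 0, 0],
    [0, 0, 0, 0],
    [0, 0, 0, 0],
    [0, 0, 0, 0],
    [0, 0, 0, 0],
    [0, 0, 0, 0],
    [0, 0, 0, 0],
    [0, 0, 0, 0],
  ],
  jaw=0.005,
  squeeze=30,
)

```text
clock: 22.05
eef_pos: [533.4, -292.9, 11.7]
eef_rot: [-3.142, -0.0, -3.134]
wrist_force: [-0.1, -0.0, -0.3]
finger_gap: 5.0
finger_force: 0.0
```

```bash
python3 - <<'E'
from h import *
go(533,-292.6,12,np.pi+.008)
E
```

```text
from [ 533.4 -292.9   11.7] -3.1344 row [ 0.0004  0.0003 -0.0003 -0.0008] j6 -2.14 gap 5.0 F [-0.1 -0.  -0.3] t 22.1
```

The gap closed to 5 mm with no force, so the carrier is not there and was probably knocked aside. I lift and look.

>>> move_arm(
  moves=[
    [0, 0, 0, 0],
    [0, 0, -0.03, 0],
    [0, 0, -0.08, 0],
    [0.05, 0, -0.13, 0],
    [0.05, -0.02, -0.168, 0],
    [0.05, -0.02, -0.168, 0],
    [0.05, -0.02, -0.168, 0],
    [0.05, -0.02, -0.168, 0],
  ],
  jaw=0.05,
)

```text
clock: 22.85
eef_pos: [483.4, -312.7, 178.3]
eef_rot: [3.14, -0.001, -3.134]
wrist_force: [0.7, -0.4, -0.4]
finger_gap: 50.1
finger_force: 0.0
```

```bash
python3 - <<'E'
from h import *
c=viewer.camera('wrist');np.save('wi.npy',c,allow_pickle=True);cv2.imwrite('pics/wi.png',c['frame']);ribs(c);news(c)
t=viewer.camera('top');np.save('top2.npy',t,allow_pickle=True)
print(manip.read_state()['eef_pos'])
E
```

```text
rib px 358.0 100.0 xy [ 388.8 -275.4] dim [24.7 11.7] yaw 0.025 z 35.8 305
rib px 287.0 118.0 xy [ 406.8 -350.1] dim [12.1 25.7] yaw -0.188 z 35.8 299
rib px 154.0 143.0 xy [ 433.9 -491.7] dim [13.  25.6] yaw -0.242 z 35.5 321
rib px 396.0 226.0 xy [ 525.5 -226.8] dim [12.3 26.4] yaw -0.286 z 35.7 251
px [282. 163.] slab [ 458.2 -359.3] [52.1 79.1] yaw -0.177 z 8.4 rib [ 406.7 -349.6   35.8] predicted rib [ 398.1 -348.5] rib yaw -0.186
px [354. 148.] slab [ 440.5 -275.3] [78.4 51.1] yaw 0.017 z 8.4 rib [ 399.7 -279.7   35.8] predicted rib [ 379.5 -276.3] rib yaw 0.108
[ 483.46862673 -312.50125165  177.90039486]
```

View pics/wi.png

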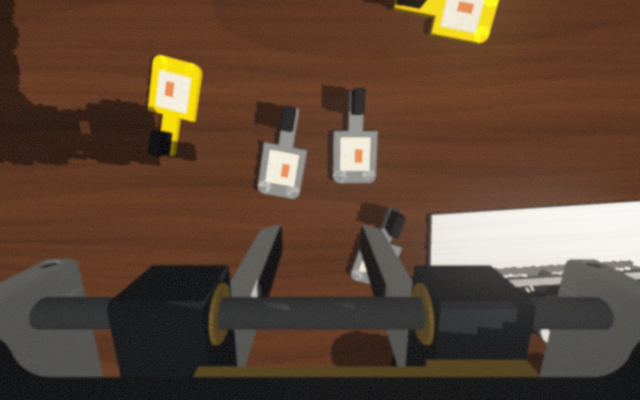

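The nearest carrier was knocked: its rib is now at (392,222) and its slab at (372,262), partly hidden by the finger. I shift the view to measure it clearly.

>>> move_arm(
  moves=[
    [0.03, 0.04, 0, 0],
    [0.04, 0.09, 0, 0],
    [0.04, 0.09, 0, 0],
    [0.04, 0.09, 0, 0],
    [0.04, 0.09, 0, 0],
    [0.04, 0.09, 0, 0],
  ],
)

```text
clock: 23.55
eef_pos: [443.1, -224.2, 179.3]
eef_rot: [3.141, -0.001, -3.135]
wrist_force: [-0.4, -0.8, -0.1]
finger_gap: 50.2
finger_force: 0.0
```

```bash
python3 - <<'E'
from h import *
c=viewer.camera('wrist');np.save('wj.npy',c,allow_pickle=True);R_=ribs(c,265)
f=c['frame'];hsv=cv2.cvtColor(f,cv2.COLOR_BGR2HSV)
m=((hsv[...,0]<14)&(hsv[...,1]>110)&(hsv[...,2]>150)).astype(np.uint8)
n,l,s,ce=cv2.connectedComponentsWithStats(m)
for i in range(1,n):
    if s[i,4]>30: print('orange',ce[i].round(1),s[i,4],np.round(ray(c,*ce[i],8)[:2],1))
go(525.5,-226.8,12)
E
```

```text
rib px 322.0 36.0 xy [ 288.1 -224.8] dim [25.9 12.1] yaw 1.403 z 35.7 375
rib px 274.0 139.0 xy [ 388.3 -275.2] dim [12.  25.2] yaw -0.001 z 35.7 286
rib px 206.0 156.0 xy [ 406.8 -349.6] dim [12.3 25.9] yaw -0.175 z 35.6 289
rib px 80.0 180.0 xy [ 433.8 -491.4] dim [13. 26.] yaw -0.257 z 35.4 317
rib px 320.0 256.0 xy [ 523.6 -225.9] dim [11.8 22.9] yaw -0.293 z 35.8 187
orange [377.6  48.9] 99 [ 293.6 -165.1]
orange [283.3 189. ] 60 [ 448.6 -270.2]
orange [212.7 202.7] 61 [ 466.3 -356.6]
orange [309.5 290.1] 49 [ 584.8 -239. ]
from [ 443.  -224.2  179.3] -3.1352 row [-0.0825 -0.0032  0.1673 -0.    ] j6 -2.12 gap 50.0 F [ 0.  -0.1  0.2] t 23.6
```

Rib (525.5,-226.8), yaw -0.28, by two independent estimates. I grasp it.

>>> move_arm(
  moves=[
    [-0.04, -0.002, 0.04, 0.1],
    [-0.08, -0.003, 0.07, 0.2],
    [-0.083, -0.003, 0.11, 0.286],
    [-0.083, -0.003, 0.135, 0.286],
    [-0.083, -0.003, 0.155, 0.286],
    [-0.083, -0.003, 0.165, 0.286],
    [-0.083, -0.003, 0.167, 0.286],
    [-0.083, -0.003, 0.167, 0.286],
    [-0.083, -0.003, 0.167, 0.286],
  ],
)

```text
clock: 24.5
eef_pos: [526.5, -226.3, 13.9]
eef_rot: [-3.141, 0.002, 2.863]
wrist_force: [-0.5, 0.1, 0.3]
finger_gap: 50.2
finger_force: 0.0
```

>>> move_arm(
  moves=[
    [0, 0, 0, 0],
    [0, 0, 0, 0],
    [0, 0, 0, 0],
    [0, 0, 0, 0],
    [0, 0, 0, 0],
    [0, 0, 0, 0],
    [0, 0, 0, 0],
    [0, 0, 0, 0],
  ],
  jaw=0.005,
)

```text
clock: 25.3
eef_pos: [525.9, -225.9, 12.8]
eef_rot: [3.142, 0.0, 2.863]
wrist_force: [0.0, 0.7, 2.3]
finger_gap: 11.9
finger_force: 30.0
```

```bash
python3 - <<'E'
from h import *
go(*rk(-150,-102.4),80,np.pi+A)
E
```

```text
from [ 525.9 -225.9   12.8] 2.8628 row [ 0.0857  0.066  -0.0672 -0.3558] j6 -1.76 gap 11.9 F [0.  0.7 2.3] t 25.3
```

>>> move_arm(
  moves=[
    [0, 0, -0.025, 0],
    [0.02, 0.01, -0.06, 0],
    [0.05, 0.03, -0.067, -0.1],
    [0.08, 0.05, -0.067, -0.2],
    [0.086, 0.066, -0.067, -0.3],
    [0.086, 0.066, -0.067, -0.356],
    [0.086, 0.066, -0.067, -0.356],
    [0.086, 0.066, -0.067, -0.356],
    [0.086, 0.066, -0.067, -0.356],
    [0.086, 0.066, -0.067, -0.356],
  ],
)

```text
clock: 26.3
eef_pos: [461.4, -139.0, 79.6]
eef_rot: [3.142, -0.0, -3.066]
wrist_force: [-0.2, 0.8, -1.7]
finger_gap: 11.5
finger_force: 30.0
```

```bash
python3 - <<'E'
from h import *
go(*rk(-113,-102.4),22,np.pi+A)
E
```

```text
from [ 461.4 -139.    79.6] -3.0657 row [-0.0373  0.0002  0.0576 -0.0011] j6 -2.02 gap 11.5 F [-0.2  0.8 -1.7] t 26.3
```

>>> move_arm(
  moves=[
    [-0.02, 0, 0.02, -0.001],
    [-0.037, 0, 0.035, -0.001],
    [-0.037, 0, 0.05, -0.001],
    [-0.037, 0, 0.057, -0.001],
    [-0.037, 0, 0.057, -0.001],
    [-0.037, 0, 0.057, -0.001],
    [-0.037, 0, 0.057, -0.001],
    [-0.037, 0, 0.057, -0.001],
  ],
)

```text
clock: 27.1
eef_pos: [498.5, -136.1, 23.5]
eef_rot: [-3.141, 0.001, -3.064]
wrist_force: [-0.7, 0.3, -1.0]
finger_gap: 11.6
finger_force: 30.0
```

```bash
python3 - <<'E'
from h import *
go(*rk(-31,-102.4),19.5,np.pi+A)
q=manip.read_state()['eef_pos'][:2]-RM;print(q@ax,q@ay)
c=viewer.camera('wrist');np.save('wk.npy',c,allow_pickle=True);cv2.imwrite('pics/wk.png',c['frame'])
E
```

```text
from [ 498.5 -136.1   23.5] -3.0635 row [-0.0821 -0.      0.004   0.0011] j6 -1.99 gap 11.6 F [-0.7  0.3 -1. ] t 27.1
-113.07734438935034 -102.47344119429567
```

>>> move_arm(
  moves=[
    [0, 0, 0.003, 0],
    [0, 0, 0.004, 0],
    [0, 0, 0.004, 0],
    [-0.006, 0, 0.004, 0],
    [-0.012, 0, 0.004, 0],
    [-0.018, 0, 0.004, 0],
    [-0.024, 0, 0.004, 0],
    [-0.03, 0, 0.004, 0],
    [-0.036, 0, 0.004, 0],
    [-0.036, 0, 0.004, 0],
    [-0.036, 0, 0.004, 0],
  ],
)

```text
clock: 28.25
eef_pos: [534.6, -133.1, 18.8]
eef_rot: [-3.141, 0.001, -3.063]
wrist_force: [1.9, 0.8, 1.8]
finger_gap: 11.7
finger_force: 30.0
```

```bash
python3 - <<'E'
from h import *
go(*rk(-31,-102.4),19,np.pi+A)
s=manip.read_state();q=s['eef_pos'][:2]-RM;print(q@ax,q@ay,s['moment'])
E
```

```text
from [ 534.6 -133.1   18.8] -3.0633 row [-0.0459 -0.0002 -0.0002  0.0013] j6 -1.96 gap 11.7 F [1.9 0.8 1.8] t 28.2
-76.93416889273388 -102.28128274772774 [ 0.03376181 -0.25319817 -0.00970796]
```

>>> move_arm(
  moves=[
    [-0.007, 0, 0, 0],
    [-0.014, 0, 0, 0],
    [-0.021, 0, 0, 0],
    [-0.028, 0, 0, 0],
    [-0.035, 0, 0, 0],
    [-0.04, 0, 0, 0],
    [-0.044, 0, 0, 0],
    [-0.046, 0, 0, 0],
    [-0.046, 0, 0, 0],
    [-0.046, 0, 0, 0],
  ],
)

```text
clock: 29.25
eef_pos: [580.5, -129.5, 18.8]
eef_rot: [-3.141, 0.001, -3.063]
wrist_force: [1.4, 0.1, 1.1]
finger_gap: 12.1
finger_force: 30.0
```

```bash
python3 - <<'E'
from h import *
go(*rk(-31,-102.4),19,np.pi+A)
s=manip.read_state();q=s['eef_pos'][:2]-RM;print(q@ax,q@ay,s['moment'])
E
```

```text
from [ 580.5 -129.5   18.8] -3.0634 row [ 0.0002 -0.0002 -0.0002  0.0012] j6 -1.93 gap 12.1 F [1.4 0.1 1.1] t 29.2
-30.82626192582768 -102.24776087296249 [ 0.08767791 -0.28792647  0.01819517]
```

>>> move_arm(
  moves=[
    [-0.001, 0, 0, 0],
    [-0.001, 0, 0, 0],
    [-0.002, 0, 0, 0],
    [-0.002, 0, 0, 0],
    [-0.002, 0, 0, 0],
  ],
)

```text
clock: 29.75
eef_pos: [581.9, -129.4, 18.8]
eef_rot: [3.142, -0.0, -3.063]
wrist_force: [-2.6, 0.2, 4.5]
finger_gap: 11.9
finger_force: 30.0
```

```bash
python3 - <<'E'
from h import *
s=manip.read_state();q=s['eef_pos'][:2]-RM;print(q@ax,q@ay,s['moment'],s['wrist_force'])
E
```

```text
-29.434296218344045 -102.22995186884404 [ 0.00550707  0.49442472 -0.0197252 ] [-2.55610358  0.20615831  4.48515941]
```

Contact with the back stop. I release, lift, and head for the second carrier with a check view on the way.

>>> move_arm(
  moves=[
    [0, 0, 0, 0],
    [0, 0, 0, 0],
    [0, 0, 0, 0],
    [0, 0, 0, 0],
    [0, 0, -0.03, 0],
    [0, 0, -0.07, 0],
    [0.0, 0, -0.11, 0],
    [0.045, -0.02, -0.14, 0],
    [0.09, -0.04, -0.16, 0],
    [0.13, -0.06, -0.16, 0.0],
    [0.13, -0.06, -0.16, 0.0],
    [0.13, -0.06, -0.16, 0.0],
  ],
  jaw=0.05,
)

```text
clock: 30.95
eef_pos: [456.8, -199.9, 179.3]
eef_rot: [-3.141, 0.001, -3.065]
wrist_force: [-0.2, 0.1, 0.9]
finger_gap: 50.0
finger_force: 0.0
```

```bash
python3 - <<'E'
from h import *
c=viewer.camera('wrist');np.save('wl.npy',c,allow_pickle=True);cv2.imwrite('pics/wl.png',c['frame'])
for p,y in ribs(c,262,31,46):
    q=p-RM;print('  rack',np.round([q@ax,q@ay],1),round(y-A,3))
go(388.6,-275.3,12.5,np.pi+.012)
E
```

```text
rib px 310.0 19.0 xy [ 288.1 -224.7] dim [26.2 12.4] yaw 1.383 z 35.8 397
rib px 255.0 121.0 xy [ 388.5 -274.8] dim [25.5 11.8] yaw 0.030 z 35.8 300
rib px 185.0 133.0 xy [ 406.7 -349.8] dim [12.6 25.8] yaw -0.192 z 35.6 321
rib px 53.0 148.0 xy [ 434.  -491.7] dim [13.7 26.1] yaw -0.239 z 35.3 345
  rack [-329.7 -174.7] 1.306
  rack [-233.5 -232.4] -0.047
  rack [-221.1 -308.5] -0.269
  rack [-204.8 -452.1] -0.316
from [ 457.5 -199.4  178.9] -3.0641 row [ 0.0746 -0.0704  0.1664  0.0655] j6 -2.13 gap 50.3 F [ 0.1 -0.5  0.5] t 31.0
```

>>> move_arm(
  moves=[
    [0.03, -0.03, 0.04, 0.03],
    [0.06, -0.06, 0.07, 0.065],
    [0.074, -0.07, 0.105, 0.065],
    [0.074, -0.07, 0.135, 0.065],
    [0.074, -0.07, 0.155, 0.065],
    [0.074, -0.07, 0.165, 0.065],
    [0.074, -0.07, 0.166, 0.065],
    [0.074, -0.07, 0.166, 0.065],
    [0.074, -0.07, 0.166, 0.065],
  ],
)

```text
clock: 31.9
eef_pos: [389.6, -275.1, 13.7]
eef_rot: [-3.141, 0.001, -3.128]
wrist_force: [0.0, -0.4, 0.8]
finger_gap: 50.1
finger_force: 0.0
```

>>> move_arm(
  moves=[
    [0, 0, 0, 0],
    [0, 0, 0, 0],
    [0, 0, 0, 0],
    [0, 0, 0, 0],
    [0, 0, 0, 0],
    [0, 0, 0, 0],
    [0, 0, 0, 0],
    [0, 0, 0, 0],
  ],
  jaw=0.005,
)

```text
clock: 32.7
eef_pos: [388.8, -274.9, 12.8]
eef_rot: [-3.142, 0.0, -3.128]
wrist_force: [0.0, 0.6, 2.4]
finger_gap: 11.6
finger_force: 30.0
```

```bash
python3 - <<'E'
from h import *
go(*rk(-150,-34.5),80,np.pi+A)
E
```

```text
from [ 388.8 -274.9   12.8] -3.1284 row [-0.0703  0.2029 -0.0672 -0.0638] j6 -2.28 gap 11.6 F [0.  0.6 2.4] t 32.7
```

>>> move_arm(
  moves=[
    [0, 0, -0.025, 0],
    [-0.01, 0.02, -0.06, 0],
    [-0.025, 0.06, -0.067, -0.03],
    [-0.04, 0.1, -0.067, -0.064],
    [-0.055, 0.145, -0.067, -0.064],
    [-0.065, 0.185, -0.067, -0.064],
    [-0.07, 0.203, -0.067, -0.064],
    [-0.07, 0.203, -0.067, -0.064],
    [-0.07, 0.203, -0.067, -0.064],
    [-0.07, 0.203, -0.067, -0.064],
  ],
)

```text
clock: 33.7
eef_pos: [455.9, -71.9, 79.7]
eef_rot: [-3.142, -0.0, -3.065]
wrist_force: [0.2, -0.5, -1.3]
finger_gap: 11.7
finger_force: 30.0
```

```bash
python3 - <<'E'
from h import *
go(*rk(-113,-34.5),22,np.pi+A)
E
```

```text
from [455.9 -71.9  79.7] -3.0654 row [-0.0376  0.0007  0.0577 -0.0008] j6 -1.88 gap 11.7 F [ 0.2 -0.5 -1.3] t 33.7
```

>>> move_arm(
  moves=[
    [-0.02, 0.001, 0.02, -0.001],
    [-0.037, 0.001, 0.035, -0.001],
    [-0.037, 0.001, 0.05, -0.001],
    [-0.037, 0.001, 0.057, -0.001],
    [-0.037, 0.001, 0.057, -0.001],
    [-0.037, 0.001, 0.057, -0.001],
    [-0.037, 0.001, 0.057, -0.001],
    [-0.037, 0.001, 0.057, -0.001],
  ],
)

```text
clock: 34.5
eef_pos: [493.2, -67.3, 23.5]
eef_rot: [-3.141, 0.001, -3.063]
wrist_force: [0.0, 0.3, -1.3]
finger_gap: 11.8
finger_force: 30.0
```

```bash
python3 - <<'E'
from h import *
go(*rk(-31,-34.5),19,np.pi+A)
s=manip.read_state();q=s['eef_pos'][:2]-RM;print(q@ax,q@ay)
E
```

```text
from [493.2 -67.3  23.5] -3.0635 row [-0.0821 -0.0011  0.0045  0.0011] j6 -1.86 gap 11.8 F [ 0.   0.3 -1.3] t 34.5
-113.08546413448958 -33.522643617021
```

>>> move_arm(
  moves=[
    [0, -0.001, 0.003, 0],
    [0, -0.001, 0.004, 0],
    [0, -0.001, 0.004, 0],
    [-0.006, -0.001, 0.004, 0],
    [-0.012, -0.001, 0.004, 0],
    [-0.018, -0.001, 0.004, 0],
    [-0.024, -0.001, 0.004, 0],
    [-0.03, -0.001, 0.004, 0],
    [-0.036, -0.001, 0.004, 0],
    [-0.036, -0.001, 0.004, 0],
    [-0.036, -0.001, 0.004, 0],
  ],
)

```text
clock: 35.6
eef_pos: [529.4, -65.3, 18.8]
eef_rot: [-3.141, 0.001, -3.063]
wrist_force: [0.6, -0.5, 1.6]
finger_gap: 12.0
finger_force: 30.0
```

```bash
python3 - <<'E'
from h import *
go(*rk(-31,-34.5),19,np.pi+A)
s=manip.read_state();q=s['eef_pos'][:2]-RM;print(q@ax,q@ay,s['moment'])
E
```

```text
from [529.4 -65.3  18.8] -3.0633 row [-0.0459 -0.0002 -0.0002  0.0013] j6 -1.84 gap 12.0 F [ 0.6 -0.5  1.6] t 35.6
-76.85922050629743 -34.32343693609095 [ 0.07317964 -0.33018382  0.0415532 ]
```

>>> move_arm(
  moves=[
    [-0.007, 0, 0, 0],
    [-0.014, 0, 0, 0],
    [-0.021, 0, 0, 0],
    [-0.028, 0, 0, 0],
    [-0.035, 0, 0, 0],
    [-0.04, 0, 0, 0],
    [-0.044, 0, 0, 0],
    [-0.046, 0, 0, 0],
    [-0.046, 0, 0, 0],
    [-0.046, 0, 0, 0],
  ],
)

```text
clock: 36.6
eef_pos: [575.3, -61.7, 18.9]
eef_rot: [-3.141, 0.001, -3.063]
wrist_force: [1.1, 0.3, 2.4]
finger_gap: 11.7
finger_force: 30.0
```

>>> move_arm(
  moves=[
    [-0.001, 0, 0, 0],
    [-0.001, 0, 0, 0],
    [-0.0015, 0, 0, 0],
    [-0.0015, 0, 0, 0],
  ],
)

```text
clock: 37.0
eef_pos: [576.1, -61.6, 18.8]
eef_rot: [3.142, -0.001, -3.063]
wrist_force: [-3.4, -0.9, 5.7]
finger_gap: 11.7
finger_force: 30.0
```

```bash
python3 - <<'E'
from h import *
s=manip.read_state();q=s['eef_pos'][:2]-RM;print(q@ax,q@ay,s['moment'],s['finger_gap'],s['wrist_force'])
E
```

```text
-29.98036850859885 -34.21042850647359 [-2.97735852e-04  6.80468100e-01  5.84812103e-02] 11.653223835034394 [-3.37208553 -0.8653627   5.72827071]
```

Home against the stop. I release, back off and check both ribs.

>>> move_arm(
  moves=[
    [0, 0, 0, 0],
    [0, 0, 0, 0],
    [0, 0, 0, 0],
    [0, 0, 0, 0],
    [0, 0, -0.03, 0],
    [0, 0, -0.07, 0],
    [0.03, 0, -0.11, 0],
    [0.08, -0.02, -0.16, 0],
    [0.1, -0.05, -0.16, 0],
    [0.1, -0.05, -0.16, 0],
    [0.1, -0.05, -0.16, 0],
    [0.1, -0.05, -0.16, 0],
  ],
  jaw=0.05,
)

```text
clock: 38.2
eef_pos: [480.8, -118.8, 178.1]
eef_rot: [3.141, -0.001, -3.063]
wrist_force: [0.4, -0.0, -0.2]
finger_gap: 49.7
finger_force: 0.0
```

```bash
python3 - <<'E'
from h import *
c=viewer.camera('wrist');np.save('wm.npy',c,allow_pickle=True);cv2.imwrite('pics/wm.png',c['frame'])
for p,y in ribs(c,275,37,46):
    q=p-RM;print('  rack',np.round([q@ax,q@ay],1),round(y-A,3))
print('--');ribs(c)
go(406.8,-349.9,12.5,np.pi-.18)
E
```

```text
rib px 305.0 268.0 xy [ 575.1 -131.2] dim [14.3 10.6] yaw 0.064 z 41.6 121
rib px 361.0 269.0 xy [569.2 -64.5] dim [13.5  9.3] yaw 0.098 z 41.8 89
  rack [ -36.4 -103.5] -0.013
  rack [-37.1 -36.6] 0.021
--
rib px 105.0 103.0 xy [ 406.9 -349.6] dim [13.3 25.6] yaw -0.180 z 35.7 364
from [ 480.8 -118.6  178. ] -3.0627 row [ 0.092  -0.2248  0.1655  0.2589] j6 -1.97 gap 49.7 F [-0.1  0.3  0.2] t 38.2
```

Both rib front edges are at about −43.5 mm (−44 is home), so both carriers are home. On to the third carrier.

>>> move_arm(
  moves=[
    [0.018, -0.045, 0.02, 0.1],
    [0.036, -0.09, 0.04, 0.2],
    [0.055, -0.135, 0.06, 0.259],
    [0.074, -0.18, 0.08, 0.259],
    [0.092, -0.225, 0.1, 0.259],
    [0.092, -0.225, 0.125, 0.259],
    [0.092, -0.225, 0.145, 0.259],
    [0.092, -0.225, 0.16, 0.259],
    [0.092, -0.225, 0.165, 0.259],
    [0.092, -0.225, 0.165, 0.259],
    [0.092, -0.225, 0.165, 0.259],
  ],
)

```text
clock: 39.35
eef_pos: [406.9, -350.7, 14.2]
eef_rot: [-3.141, 0.0, 2.962]
wrist_force: [-0.2, 0.7, -0.1]
finger_gap: 49.9
finger_force: 0.0
```

>>> move_arm(
  moves=[
    [0, 0, 0, 0],
    [0, 0, 0, 0],
    [0, 0, 0, 0],
    [0, 0, 0, 0],
    [0, 0, 0, 0],
    [0, 0, 0, 0],
    [0, 0, 0, 0],
    [0, 0, 0, 0],
  ],
  jaw=0.005,
)

```text
clock: 40.15
eef_pos: [406.3, -350.8, 13.9]
eef_rot: [-3.142, 0.0, 2.961]
wrist_force: [-0.3, 0.8, 2.7]
finger_gap: 11.9
finger_force: 29.9
```

```bash
python3 - <<'E'
from h import *
go(*rk(-150,33.6),80,np.pi+A)
E
```

```text
from [ 406.3 -350.8   13.9] 2.9607 row [ 0.0183  0.35   -0.0661 -0.2579] j6 -2.17 gap 11.9 F [-0.3  0.8  2.7] t 40.1
```

>>> move_arm(
  moves=[
    [0, 0, -0.025, 0],
    [0.0, 0.03, -0.06, -0.03],
    [0.004, 0.075, -0.066, -0.1],
    [0.007, 0.12, -0.066, -0.18],
    [0.009, 0.165, -0.066, -0.258],
    [0.011, 0.21, -0.066, -0.258],
    [0.013, 0.255, -0.066, -0.258],
    [0.015, 0.3, -0.066, -0.258],
    [0.018, 0.335, -0.066, -0.258],
    [0.018, 0.35, -0.066, -0.258],
    [0.018, 0.35, -0.066, -0.258],
    [0.018, 0.35, -0.066, -0.258],
  ],
)

```text
clock: 41.35
eef_pos: [451.5, -3.5, 79.7]
eef_rot: [-3.141, -0.0, -3.064]
wrist_force: [0.1, -0.2, -1.3]
finger_gap: 11.7
finger_force: 29.9
```

```bash
python3 - <<'E'
from h import *
go(*rk(-113,33.6),23.5,np.pi+A)
E
```

```text
from [451.5  -3.5  79.7] -3.0638 row [-0.0368  0.0003  0.0562  0.0008] j6 -1.74 gap 11.7 F [ 0.1 -0.2 -1.3] t 41.4
```

>>> move_arm(
  moves=[
    [-0.02, 0, 0.02, 0],
    [-0.037, 0, 0.035, 0],
    [-0.037, 0, 0.05, 0],
    [-0.037, 0, 0.056, 0],
    [-0.037, 0, 0.056, 0],
    [-0.037, 0, 0.056, 0],
    [-0.037, 0, 0.056, 0],
    [-0.037, 0, 0.056, 0],
  ],
)

```text
clock: 42.15
eef_pos: [488.7, -0.5, 24.4]
eef_rot: [-3.141, 0.001, -3.064]
wrist_force: [0.9, 0.6, -1.2]
finger_gap: 11.5
finger_force: 29.9
```

```bash
python3 - <<'E'
from h import *
go(*rk(-31,33.6),20,np.pi+A)
s=manip.read_state();q=s['eef_pos'][:2]-RM;print(q@ax,q@ay)
E
```

```text
from [488.7  -0.5  24.4] -3.0645 row [-0.0814  0.0002  0.0044  0.0001] j6 -1.72 gap 11.5 F [ 0.9  0.6 -1.2] t 42.1
-112.43821572087884 33.4310450766388
```

>>> move_arm(
  moves=[
    [0, 0, 0.003, 0],
    [0, 0, 0.004, 0],
    [0, 0, 0.004, 0],
    [-0.006, 0, 0.004, 0],
    [-0.012, 0, 0.004, 0],
    [-0.018, 0, 0.004, 0],
    [-0.024, 0, 0.004, 0],
    [-0.03, 0, 0.004, 0],
    [-0.036, 0, 0.004, 0],
    [-0.036, 0, 0.004, 0],
    [-0.036, 0, 0.004, 0],
  ],
)

```text
clock: 43.25
eef_pos: [524.9, 2.4, 19.9]
eef_rot: [-3.141, 0.001, -3.064]
wrist_force: [2.7, -0.1, 2.6]
finger_gap: 11.8
finger_force: 30.0
```

```bash
python3 - <<'E'
from h import *
go(*rk(-31,33.6),20,np.pi+A)
s=manip.read_state();q=s['eef_pos'][:2]-RM;print(q@ax,q@ay,s['moment'])
E
```

```text
from [524.9   2.4  19.9] -3.0644 row [-0.0451  0.     -0.0001  0.0002] j6 -1.71 gap 11.8 F [ 2.7 -0.1  2.6] t 43.2
-76.10658253383913 33.53976610815669 [ 0.03041343 -0.26801278 -0.06936204]
```

>>> move_arm(
  moves=[
    [-0.007, 0, 0, 0],
    [-0.014, 0, 0, 0],
    [-0.021, 0, 0, 0],
    [-0.028, 0, 0, 0],
    [-0.035, 0, 0, 0],
    [-0.04, 0, 0, 0],
    [-0.043, 0, 0, 0],
    [-0.045, 0, 0, 0],
    [-0.045, 0, 0, 0],
    [-0.045, 0, 0, 0],
  ],
)

```text
clock: 44.25
eef_pos: [569.4, 5.8, 19.9]
eef_rot: [3.142, 0.0, -3.064]
wrist_force: [-1.0, 1.2, 4.0]
finger_gap: 11.8
finger_force: 30.0
```

>>> move_arm(
  moves=[
    [-0.001, 0, 0, 0],
    [-0.001, 0, 0, 0],
    [-0.0015, 0, 0, 0],
    [-0.0015, 0, 0, 0],
  ],
)

```text
clock: 44.65
eef_pos: [570.5, 5.9, 19.9]
eef_rot: [3.142, -0.001, -3.064]
wrist_force: [-3.3, 0.0, 6.5]
finger_gap: 11.8
finger_force: 30.0
```

```bash
python3 - <<'E'
from h import *
s=manip.read_state();q=s['eef_pos'][:2]-RM;print(q@ax,q@ay,s['moment'],s['finger_gap'],s['wrist_force'])
E
```

```text
-30.436159721865906 33.56593221577555 [0.03128399 0.69502141 0.10725345] 11.763110901522872 [-3.32541627  0.04455243  6.45837654]
```

>>> move_arm(
  moves=[
    [0, 0, 0, 0],
    [0, 0, 0, 0],
    [0, 0, 0, 0],
    [0, 0, 0, 0],
    [0, 0, -0.03, 0],
    [0, 0, -0.07, 0],
    [0.0, 0, -0.11, 0],
    [0.0, -0.02, -0.14, 0],
    [0.02, -0.03, -0.16, 0],
    [0.03, -0.03, -0.16, 0],
    [0.03, -0.03, -0.16, 0],
    [0.03, -0.03, -0.16, 0],
  ],
  jaw=0.09,
)

```text
clock: 45.85
eef_pos: [542.9, -25.8, 178.6]
eef_rot: [3.141, -0.002, -3.064]
wrist_force: [0.4, -0.6, -0.1]
finger_gap: 90.2
finger_force: 0.0
```

```bash
python3 - <<'E'
from h import *
c=viewer.camera('wrist');np.save('wn.npy',c,allow_pickle=True);cv2.imwrite('pics/wn.png',c['frame'])
for p,y in ribs(c,275,37,46):
    q=p-RM;print('  rack',np.round([q@ax,q@ay],1),round(y-A,3))
t=viewer.camera('top');np.save('top3.npy',t,allow_pickle=True)
print(len(ribs(c,275,20,36,False)))
go(646,-22,110,np.pi+A-0.6)
E
```

```text
rib px 621.0 175.0 xy [500.1 294.8] dim [24.5 12.2] yaw 0.129 z 40.9 298
rib px 347.0 217.0 xy [570.2   4.9] dim [26.1 11.6] yaw 0.093 z 41.9 239
rib px 226.0 217.0 xy [ 581.  -130.2] dim [25.5 11.7] yaw 0.071 z 41.6 254
rib px 286.0 217.0 xy [575.6 -62.7] dim [25.6 12.1] yaw 0.056 z 41.7 245
rib px 311.0 258.0 xy [623.7 -32.9] dim [ 7.6 34.4] yaw -1.171 z 41.4 94
  rack [-78.4 327. ] 0.052
  rack [-30.8  32.6] 0.016
  rack [ -30.4 -103. ] -0.006
  rack [-30.6 -35.2] -0.021
  rack [19.6 -9.2] -1.248
6
from [543.1 -25.8 178.6] -3.0639 row [-0.1029 -0.0042  0.0686  0.6007] j6 -1.76 gap 89.7 F [-0.2 -0.  -0.1] t 46.0
```

View pics/wn.png

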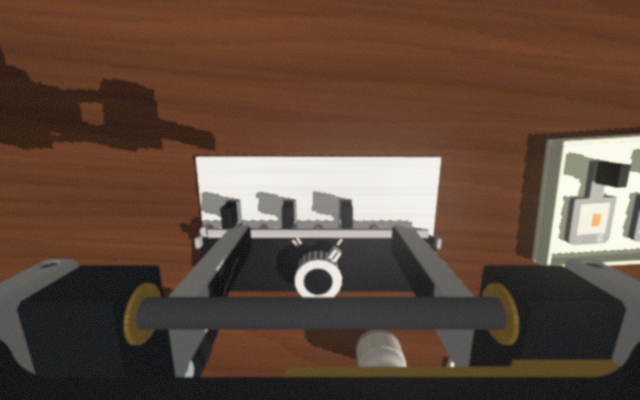

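All three ribs stand in line at rows of about 217 (columns 228, 288 and 346), at rack x −30.6, so they are home. The collar is still open, with its lug at (335,255). Now to lock it.

>>> move_arm(
  moves=[
    [-0.05, -0.002, 0.03, 0.12],
    [-0.1, -0.004, 0.06, 0.26],
    [-0.103, -0.004, 0.08, 0.4],
    [-0.103, -0.004, 0.08, 0.54],
    [-0.103, -0.004, 0.08, 0.6],
    [-0.103, -0.004, 0.08, 0.6],
    [-0.103, -0.004, 0.08, 0.6],
  ],
)

```text
clock: 46.65
eef_pos: [646.1, -22.0, 99.2]
eef_rot: [-3.141, -0.001, 2.621]
wrist_force: [0.0, -0.0, 0.4]
finger_gap: 89.9
finger_force: 0.0
```

```bash
python3 - <<'E'
from h import *
go(646.2,-22,38,np.pi+A-0.6)
E
```

```text
from [646.1 -22.   99.2] 2.6213 row [-0.0001  0.0001  0.0612  0.0027] j6 -1.14 gap 89.9 F [ 0.  -0.   0.4] t 46.6
```

>>> move_arm(
  moves=[
    [0, 0, 0.03, 0],
    [0, 0, 0.055, 0],
    [0, 0, 0.061, 0],
    [0, 0, 0.061, 0],
    [0, 0, 0.061, 0],
  ],
)

```text
clock: 47.15
eef_pos: [646.8, -22.3, 40.2]
eef_rot: [3.141, 0.002, 2.619]
wrist_force: [-0.1, 0.0, 0.1]
finger_gap: 90.0
finger_force: 0.0
```

>>> move_arm(
  moves=[
    [0, 0, 0, 0],
    [0, 0, 0, 0],
    [0, 0, 0, 0],
    [0, 0, 0, 0],
    [0, 0, 0, 0],
    [0, 0, 0, 0],
    [0, 0, 0, 0],
  ],
  jaw=0.04,
  squeeze=30,
)

```text
clock: 47.85
eef_pos: [646.7, -21.4, 39.1]
eef_rot: [3.14, 0.001, 2.619]
wrist_force: [4.0, 5.7, -0.6]
finger_gap: 53.1
finger_force: 30.0
```

>>> move_arm(
  moves=[
    [0, 0, 0, -0.12],
    [0, 0, 0, -0.24],
    [0, 0, 0, -0.36],
    [0, 0, 0, -0.48],
    [0, 0, 0, -0.6],
    [0, 0, 0, -0.72],
    [0, 0, 0, -0.84],
    [0, 0, 0, -0.96],
    [0, 0, 0, -1.08],
    [0, 0, 0, -1.18],
    [0, 0, 0, -1.22],
    [0, 0, 0, -1.22],
  ],
)

```text
clock: 49.05
eef_pos: [646.8, -21.7, 39.1]
eef_rot: [-3.141, 0.002, -2.444]
wrist_force: [2.8, 4.1, 0.2]
finger_gap: 53.2
finger_force: 30.0
```

```bash
python3 - <<'E'
from h import *
s=manip.read_state();print(s['moment'],s['wrist_force'],(s['eef_rot'][2]-(np.pi+A-.6))%(2*np.pi))
E
```

```text
[ 0.65720771 -0.75063498 -0.7739799 ] [2.83130682 4.12870359 0.20665677] 1.2208304954743845
```

>>> move_arm(
  moves=[
    [0, 0, 0, 0],
    [0, 0, 0, 0],
    [0, 0, 0, 0],
    [0, 0, 0, 0],
    [0, 0, 0, 0],
    [0, 0, -0.03, 0],
    [0, 0, -0.07, 0],
    [0, 0, -0.11, 0],
    [0, 0, -0.13, 0],
    [0.04, 0, -0.14, 0],
    [0.06, 0, -0.14, 0],
    [0.06, 0, -0.14, 0],
  ],
  jaw=0.09,
)

```text
clock: 50.25
eef_pos: [599.1, -62.2, 179.5]
eef_rot: [-3.141, 0.0, -2.446]
wrist_force: [1.4, 0.1, -0.5]
finger_gap: 90.0
finger_force: 0.0
```

```bash
python3 - <<'E'
from h import *
c=viewer.camera('wrist');np.save('wo.npy',c,allow_pickle=True);cv2.imwrite('pics/wo.png',c['frame'])
for p,y in ribs(c,262,37,46):
    q=p-RM;print('  rack',np.round([q@ax,q@ay],1),round(y-A,3))
s=manip.read_state();print(s['clock'],s['wrist_force'],s['finger_gap'])
E
```

```text
rib px 282.0 138.0 xy [ 581.9 -130.6] dim [26.  11.8] yaw 0.059 z 41.8 282
rib px 334.0 174.0 xy [576.2 -63.7] dim [25.9 11.4] yaw 0.098 z 41.9 255
rib px 177.0 208.0 xy [ 720.  -175.3] dim [56.7 16.7] yaw 1.349 z 40.4 168
rib px 383.0 209.0 xy [570.7   3.6] dim [25.9 11.4] yaw 0.108 z 42.0 244
  rack [ -29.5 -103.4] -0.018
  rack [-30.  -36.3] 0.021
  rack [ 104.7 -158.6] 1.272
  rack [-30.3  31.2] 0.031
50.3 [ 0.15830806 -0.60558122 -0.20094377] 90.49829635890167
```

View pics/wo.png

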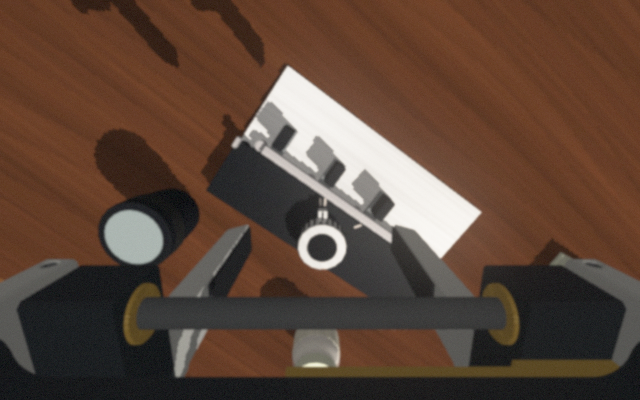

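The lug at (323,208) is on the double (locked) mark, the three ribs stand home at (284,138), (334,174) and (383,208), and the gripper is clear. I hand in.

```bash
python3 -c "
from cell import manip
print(manip.sign_off())"
```

```text
the job is handed in; nothing more can be done
None
```

I handed the job in at about 50 s on the robot's clock: the two finished carriers lie flat, rib up, in the tray, the three new ones are home in slots 1 to 3, and the collar is at its locked mark. The hand-in returned no verdict, so this rests on my last camera checks.

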